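# Press the cork lids onto the stoneware jars with the screw press

### The arm

A 6-joint arm with a two-finger parallel gripper is mounted at the origin on a cart in front of the work surface, level with it; the furniture and walls round the work are solid. World frame = base frame: x ahead of the robot, y to its left, z up, the work surface at z = 0. Lengths are in m, angles in rad, forces in N, time in s.
With the tool pointing down it reaches from about 0.35 to 0.775 m from the base axis. Payload 5.5 kg.
Tool frame: the origin (TCP) lies midway between the tips of the shut fingers; the grasp point (between the pads) lies grasp_offset behind it (grasp_offset is the distance from the TCP to the grasp point, in m); z points along the fingers, y is the line along which they close (so a half turn about z gives the same grasp; the last joint's range is limited). The gripper opens to 85 mm and grips with 20 to 120 N. Pads are 22 mm wide; open, the fingers measure 114 mm over their backs; the gripper's body (76 mm by 85 mm) begins 54 mm behind the grasp point. The pads swing forward as they close: fully open they stand 13 mm farther back than shut.
Start: joints at [-1.44, 0.313, 0.046, 1.304, 0, 1.431], TCP at [0.154, -0.554, 0.231] pointing down, gripper open.
Joint ranges: [-2.76, 2.76], [-0.86, 1.69], [-1.03, 1.26], [-2.2, 2.34], [-1.47, 1.5], [-3.14, 3.14]. Speed limits (rad/s): [2.57, 2.57, 3.14, 3.14, 3.14, 3.14].

### API

Orientations are given as a unit quaternion [w, x, y, z].
In Python, from workcell import * gives the robot as it stands.
- The arm moves only by the tool step_arm, never from a script. Its argument "deltas" is a list of rows, each a list of 7 numbers: the shift along the world's x, y, z in mm, then the turn, a rotation vector about the world's x, y, z in degrees, then the gripper's target within -1 to 1 (fully open at 1, half-way at 0, shut at -1). A call has 1 to 5 rows; each row shifts and turns the commanded pose from where the row before left it; what a row does not reach is not made up. A row lasts 1/10 s, in which the tool goes at most 50 mm and 8.59 degrees, less where a joint would pass 70% of its speed; a pose out of reach is approached as far as the arm can. A call is refused whole if a number of a shift passes 50 or a number of a turn 8.59, either way. A call with a gripper value outside its range is refused whole. The fingers move at their own pace and stop on an object; "newtons" is the grip in N (left out, the last holds). Time passes only in rows, so rows that do not move let the fingers close. It gives the time, the measured TCP pose, the force, the opening and the grip force at its end, in the units of the state.
- get_state(): the state, without advancing time (a new reading comes with each control period).
- read_camera(name): name is "scene" or "side" or "wrist"; returns a dict with "image" (384x512x3 uint8, red, green, blue), "z_map" (384x512 float32, m along the optical axis (not along the pixel's ray), 0 where there is no reading), "K" (3x3 intrinsics, pixels), "world_from_camera" (4x4, takes a point from camera to world coordinates). Camera axes: x right, y down, z forward; pixel columns grow to the right and rows downward; lengths in m; the calibration is good to about 2 mm. A picture is of the moment at which its call begins.
- hand_in(): hands the job in; it is judged then, once.
The state is a dict: "clock": time; "joint_pos": joint angles; "qvel": joint speeds; "tau": joint torques, N m; "tcp_pos": TCP position; "orientation": TCP orientation; "wrist_force": force on the tool from outside, world axes, zero at the start; "ft_torque": the same for the moment, N m; "finger_gap": finger opening in m; "grip_force": force on a finger pad.
Only numpy, scipy, OpenCV 4.12 (cv2) and the standard library are available. Lean on these libraries where they do the work, as an engineer would, in place of code of your own. Each camera call takes 0.05 s, during which the arm holds its last target. There are 200 camera calls.

### The job

Draw out the tray of the screw press, stand every stoneware jar in a seat of the tray, slide the tray fully home under the plate and turn its latch knob until it clicks over into the locked position. Wind the crank clockwise down to its stop so that the cork lids go fully home on the jars, wind it back up until the plate stands well clear, unlatch and draw out the tray, and set all the jars upright on the wooden cutting board. Do not push the other things on the worktop about.

Things in the scene. Friction and masses are not known exactly. Their poses are not given: they have to be found in the camera images.
- jar_a_mid (a point): White round stoneware jar, 54 mm diameter, straight body 70 mm tall, about 0.2 kg, with a captive round cork lid (51 mm diameter, 8 mm thick) standing up to 6 mm above its home position: 84 mm tall in all before pressing, 78 mm after. Point on the jar's axis 39 mm above its underside; z along the axis. Grip the body, not the cork. Two or three jars are there in a run; None when absent.
- jar_b_mid (a point): White round stoneware jar, 54 mm diameter, straight body 70 mm tall, about 0.2 kg, with a captive round cork lid (51 mm diameter, 8 mm thick) standing up to 6 mm above its home position: 84 mm tall in all before pressing, 78 mm after. Point on the jar's axis 39 mm above its underside; z along the axis. Grip the body, not the cork. Two or three jars are there in a run; None when absent.
- jar_c_mid (a point): White round stoneware jar, 54 mm diameter, straight body 70 mm tall, about 0.2 kg, with a captive round cork lid (51 mm diameter, 8 mm thick) standing up to 6 mm above its home position: 84 mm tall in all before pressing, 78 mm after. Point on the jar's axis 39 mm above its underside; z along the axis. Grip the body, not the cork. Two or three jars are there in a run; None when absent.
- cork_a (a joint): How far the cork lid of jar a has been pressed down (m): 0 to 0.0015 at the start (gap of about 5 mm between cork and rim), 0.006 fully home on the rim. It is a tight friction fit: about 10 N is needed and it stays where it is.
- cork_b (a joint): How far the cork lid of jar b has been pressed down (m): 0 to 0.0015 at the start (gap of about 5 mm between cork and rim), 0.006 fully home on the rim. It is a tight friction fit: about 10 N is needed and it stays where it is.
- cork_c (a joint): How far the cork lid of jar c has been pressed down (m): 0 to 0.0015 at the start (gap of about 5 mm between cork and rim), 0.006 fully home on the rim. It is a tight friction fit: about 10 N is needed and it stays where it is.
- seat_0 (a point): Centre of the floor of round seat 0 of the press's wooden tray: a recess 60 mm wide, 18 mm deep (rim 42 mm, floor 24 mm above the worktop). Three seats in a row, 70 mm apart, seat 1 in the middle; x runs along the row (away from the robot), y is the way the tray is drawn out (to the robot's left). Moves with the tray. Jars in the row are 16 mm apart: hold them there on their +y and -y sides.
- seat_1 (a point): Centre of the floor of round seat 1 of the press's wooden tray: a recess 60 mm wide, 18 mm deep (rim 42 mm, floor 24 mm above the worktop). Three seats in a row, 70 mm apart, seat 1 in the middle; x runs along the row (away from the robot), y is the way the tray is drawn out (to the robot's left). Moves with the tray. Jars in the row are 16 mm apart: hold them there on their +y and -y sides.
- seat_2 (a point): Centre of the floor of round seat 2 of the press's wooden tray: a recess 60 mm wide, 18 mm deep (rim 42 mm, floor 24 mm above the worktop). Three seats in a row, 70 mm apart, seat 1 in the middle; x runs along the row (away from the robot), y is the way the tray is drawn out (to the robot's left). Moves with the tray. Jars in the row are 16 mm apart: hold them there on their +y and -y sides.
- tray (a joint): Position of the sliding tray (m): 0 fully home under the plate (it meets its end stop), 0.185 fully drawn out along the seats' +y. Slides with about 2 N of friction and stays where it is left. Starts partly drawn out. It is drawn and pushed by the latch knob.
- latch_bar (a point): Middle of the black bar-shaped latch knob on the tray's outer end, 145 mm from the row of seats along their +y, 58 mm above the worktop; also the tray's handle. The bar is 13 mm thick, 52 mm long and 28 mm tall (44 to 72 mm above the worktop; tray and spring roller below it up to 37 mm). y runs along the bar, so fingers close along x; point and axes turn with the knob and move with the tray.
- latch (a joint): Angle of the latch knob (rad): 0 unlatched (bar along the tray's travel), growing clockwise seen from above to its stop at 1.3 (latched, bar nearly across). A spring detent resists with up to about 0.2 N m until 0.65, past which it snaps over by itself; the same on the way back. Its tongue holds a tray that is latched fully home (about 6 mm of play), and bars the way in for a tray latched further out.
- crank (a joint): Crank angle (rad): 0 with the plate at the top; grows clockwise seen from above; 16.2 (2.6 turns) is the lower stop, where the lids of jars in the tray are fully home. The screw sinks 8 mm per turn. Starts between 0 and 1.5. Stays where it is left; turns easily, with about 1 to 2 N at the grip.
- grip_mid (a point): Middle of the upright wooden grip at the end of the crank arm, 24 mm diameter, 45 mm tall; about 242 mm above the worktop with the plate at the top and 221 mm at the lower stop. The grip spins freely on its pin, so it can be held while it is led round. Crank radius 65 mm. The crank arm lies 28 mm below this point.
- crank_hub (a point): Point on the crank's vertical axis at the height of the middle of the grip; sinks with the screw. The press's middle, right above the row of seats when the tray is home. Cross-beam along the row: top 172 mm above the worktop, 46 mm wide, 312 mm long.
- plate_face (a point): Middle of the underside of the press's flat pressure plate (206 mm along the row, 84 mm across): 122 mm above the worktop at the top, 101 mm at the lower stop.
- board: Wooden cutting board lying on the worktop, 170 mm along its x, 260 mm along its y, 14 mm thick; fixed. Origin at the centre of its underside.
- salt_shaker: Salt shaker with a white domed cap, 44 mm diameter, 90 mm tall, a bystander; origin at its underside.
- garlic: Garlic bulb, 50 mm, a bystander; origin at its underside.
- lemon: Lemon, 83 x 58 mm, a bystander; origin at its underside.
- spice_jar: Glass spice jar with black cap, 48 mm diameter, 97 mm tall, a bystander; origin at its underside.
- egg_timer: Round white kitchen timer, 66 mm, 51 mm tall, a bystander; origin at its underside.
Not all that is in view belongs to the job. Leave any red look-alike of the part that bears jar_a_mid alone. Leave any green look-alike of the part that bears jar_b_mid alone.

How it is judged:
By the outcome, as a careful person would: the job done as asked, in the order asked, and still so for the second after the job is handed in, with the robot touching nothing.
Of jar_a, jar_b, jar_c only 2 to 3 are there at a start; the rules pass over those that are not, and their reading is None.
At some moment in a run one of jar_a, jar_b, jar_c may be knocked a few centimetres aside while the robot is not near it.
It also fails if it takes over 210 s, if anything falls off the work surface, if the arm or the gripper's body presses on something with over 40 N, if the wrist force passes 120 N, or if a joint passes its speed limit or range.

## Working session

There is one attempt and no reset: what is moved stays moved. The work goes in short steps, Python scripts to look and compute and a tool call to move; the robot and the scene stay as the last step left them, time stands still between calls to the robot, and variables do not carry over. Pictures are saved under pics/ and viewed, at most 14 in all, crops included, and the job is handed in when it is done.

Besides the shell and the picture viewer there is one more tool, called after "Emit:" in YAML: its name, and indented under it one key for each argument. step_arm: Moves the arm, as the interface text tells. Its arguments: {"type":"object","properties":{"deltas":{"type":"array","items":{"type":"array","items":{"type":"number"}}},"newtons":{"type":"number"}},"required":["deltas"]}

```bash
mkdir -p pics; cat > h.py <<'E'
import numpy as np, cv2
from workcell import *
def snap(n,f=None):
    c=read_camera(n)
    if f: cv2.imwrite('pics/'+f,c['image'][:,:,::-1])
    return c
def cloud(c):
    z=c['z_map'];K=c['K'];v,u=np.mgrid[:z.shape[0],:z.shape[1]]
    p=np.stack([(u-K[0,2])/K[0,0]*z,(v-K[1,2])/K[1,1]*z,z,np.ones_like(z)],-1)
    w=p@np.array(c['world_from_camera']).T
    w[z==0]=np.nan
    return w[...,:3]
def ray(c,u,v,h):
    K=c['K'];T=np.array(c['world_from_camera'])
    d=T[:3,:3]@np.array([(u-K[0,2])/K[0,0],(v-K[1,2])/K[1,1],1]);o=T[:3,3]
    return o+d*(h-o[2])/d[2]
E
python3 - <<'E'
from h import *
import pickle
a=snap('scene');b=snap('side')
pickle.dump((a,b),open('s0.pkl','wb'))
im=np.vstack([a['image'],b['image']])
for n,c in(('scene',a),('side',b)):
    cv2.imwrite(f'pics/{n}0.png',cv2.resize(c['image'][:,:,::-1],(800,600),interpolation=cv2.INTER_CUBIC)); print(n,np.round(c['world_from_camera'],3).tolist(),np.round(c['K'],1).tolist())
print(get_state())
E
```

```text
scene [[-0.823, -0.359, 0.441, 0.017], [-0.568, 0.489, -0.662, 0.776], [0.021, -0.795, -0.606, 0.793], [0.0, 0.0, 0.0, 1.0]] [[360.5, 0.0, 255.0], [0.0, 360.5, 189.3], [0.0, 0.0, 1.0]]
side [[-0.935, -0.155, 0.319, 0.096], [-0.355, 0.379, -0.855, 1.149], [0.012, -0.912, -0.409, 0.665], [0.0, 0.0, 0.0, 1.0]] [[348.6, 0.0, 251.9], [0.0, 348.6, 193.7], [0.0, 0.0, 1.0]]
{'clock': 0.1, 'joint_pos': array([-1.43959006e+00,  3.13915645e-01,  4.50983652e-02,  1.30359553e+00,
        9.16055067e-06,  1.43120313e+00]), 'qvel': array([-0.00031783, -0.00031073,  0.00294189, -0.00115219,  0.00087611,
       -0.00103336]), 'tau': array([ 3.09487456e-03, -4.81722379e+01,  2.99245280e+01,  1.26295522e-02,
       -5.30778766e-05,  9.88187963e-06]), 'tcp_pos': array([ 0.1537513 , -0.55359589,  0.23050589]), 'orientation': array([-8.08214976e-04,  9.90847129e-01,  1.34986349e-01,  7.96955675e-06]), 'wrist_force': array([ 0.96247965, -0.6445707 , -0.48887159]), 'ft_torque': array([ 0.00895665, -0.0179024 , -0.00211602]), 'grip_force': 0.0, 'finger_gap': 0.0851075375343293}
```

View pics/scene0.png

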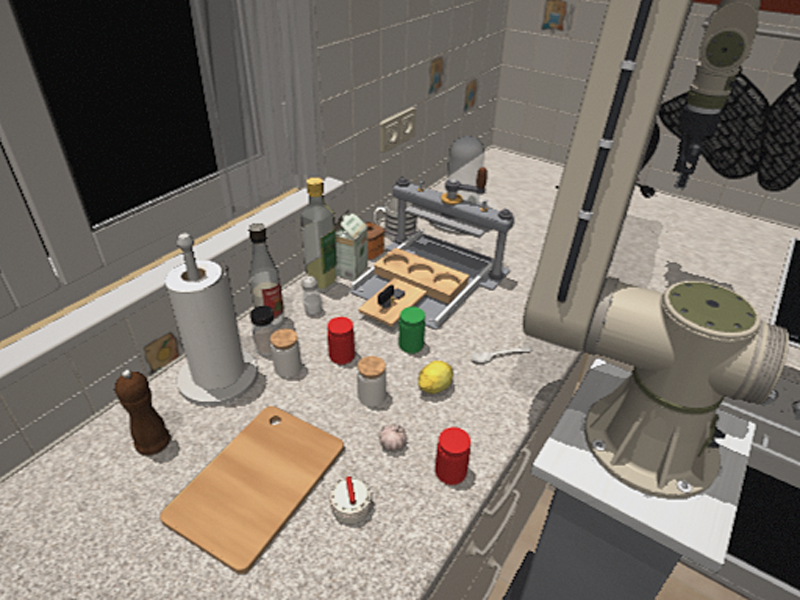

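View pics/side0.png

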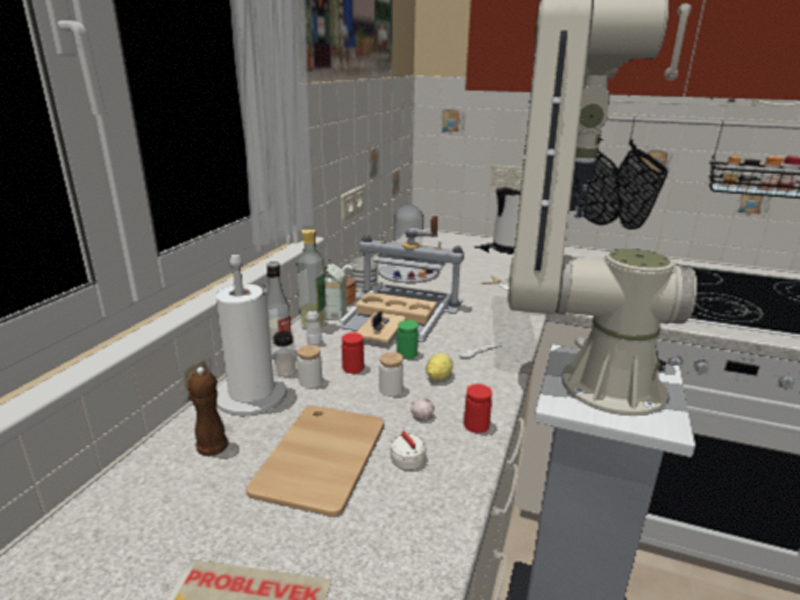

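The scene view (800x600) shows two white corked jars at (286,355) and (372,382). The look-alikes are red jars at (341,340) and (453,456) and a green jar at (411,330), and the spice jar is at (263,330). The tray is partly out, with its latch bar at (386,294), the crank grip is at (482,180) and the board is at (253,487). I choose the two white, cork-lidded jars. Next I measure everything and check with a close crop.

```bash
cat > m.py <<'E'
from h import *
import pickle
a,b=pickle.load(open('s0.pkl','rb'))
def blob(c,W,x0,y0,x1,y1,m,zr):
    s=512/800; sl=np.s_[int(y0*s):int(y1*s),int(x0*s):int(x1*s)]
    P=W[sl];I=cv2.cvtColor(c['image'],cv2.COLOR_RGB2HSV)[sl]
    k=m(I)&(P[...,2]>zr[0])&(P[...,2]<zr[1]); P=P[k]
    return len(P),np.round(np.nanmedian(P,0),4),np.round((np.nanpercentile(P,2,axis=0)+np.nanpercentile(P,98,axis=0))/2,4),np.round(np.nanpercentile(P,98,axis=0)-np.nanpercentile(P,2,axis=0),3)
W=cloud(a);V=cloud(b)
al=lambda I:I[...,0]>-1
def both(n,r1,r2,m,zr):
    print(n,'scene',*blob(a,W,*r1,m,zr)); 
    if r2: print('   side',*blob(b,V,*r2,m,zr))
both('jarA top',(268,325,302,350),(294,340,325,365),al,(.076,.09))
both('jarB top',(355,352,390,380),(376,348,406,372),al,(.076,.09))
both('board',(160,400,345,570),(245,400,390,515),lambda I:(I[...,1]>80),(.008,.02))
both('grip',(470,160,495,200),(427,210,442,240),lambda I:(I[...,1]>80),(.2,.28))
both('bar',(372,283,400,306),(368,308,388,330),lambda I:(I[...,2]<70),(.04,.08))
both('tray row',(370,245,470,302),(355,288,440,322),lambda I:(I[...,1]>60),(.038,.046))
both('beam',(395,175,515,230),(358,240,465,265),al,(.16,.18))
both('shaker',(300,275,322,318),(304,310,322,350),al,(.01,.1))
both('spice',(250,305,275,355),(272,333,296,376),al,(.01,.11))
both('lemon',(415,358,455,398),None,lambda I:I[...,1]>120,(.005,.1))
both('garlic',(378,422,408,452),None,al,(.01,.1))
both('timer',(330,475,372,525),None,al,(.01,.1))
both('redA',(327,315,357,365),None,lambda I:I[...,1]>150,(.005,.1))
both('redB',(435,427,472,485),None,lambda I:I[...,1]>150,(.005,.1))
both('green',(397,305,427,355),None,lambda I:I[...,1]>120,(.005,.1))
c=a['image'][150:270,150:330,::-1];cv2.imwrite('pics/c1.png',cv2.resize(c,(780,520),interpolation=cv2.INTER_CUBIC))
E
python3 m.py
```

```text
jarA top scene 171 [0.6353 0.2376 0.0816] [0.6362 0.2365 0.0806] [0.046 0.045 0.008]
   side 99 [0.6344 0.2377 0.0817] [0.636  0.238  0.0803] [0.046 0.045 0.007]
jarB top scene 203 [0.4576 0.2016 0.0817] [0.4581 0.1997 0.0806] [0.047 0.046 0.007]
   side 109 [0.4574 0.2025 0.0817] [0.4577 0.1984 0.0805] [0.046 0.049 0.008]
board scene 6310 [0.4904 0.4718 0.0131] [0.4954 0.4534 0.013 ] [0.169 0.248 0.006]
   side 3618 [0.4892 0.4778 0.0131] [0.4913 0.4568 0.0128] [0.164 0.246 0.005]
grip scene 65 [ 0.5165 -0.2924  0.2426] [ 0.5168 -0.2963  0.2397] [0.016 0.02  0.042]
   side 36 [ 0.516  -0.2933  0.2375] [ 0.5177 -0.2952  0.2388] [0.014 0.014 0.039]
bar scene 81 [ 0.5728 -0.009   0.0613] [ 0.5733 -0.0094  0.0575] [0.01  0.045 0.032]
   side 35 [ 0.5723 -0.0021  0.0579] [ 0.5725 -0.0052  0.0565] [0.006 0.038 0.029]
tray row scene 497 [ 0.5777 -0.1608  0.041 ] [ 0.5812 -0.1555  0.0413] [0.204 0.093 0.006]
   side 253 [ 0.5759 -0.1607  0.0408] [ 0.579  -0.1565  0.041 ] [0.199 0.094 0.006]
beam scene 613 [ 0.5653 -0.2681  0.1706] [ 0.5768 -0.2776  0.17  ] [0.293 0.044 0.018]
   side 347 [ 
[... 181 characters left out ...]
.0526] [0.7028 0.1083 0.0499] [0.151 0.243 0.076]
spice scene 457 [0.7009 0.2317 0.0679] [0.6965 0.2108 0.0555] [0.109 0.097 0.084]
   side 346 [0.7016 0.2326 0.0591] [0.7272 0.2107 0.0553] [0.079 0.064 0.084]
lemon scene 344 [0.3659 0.1239 0.0463] [0.369  0.1182 0.0396] [0.046 0.059 0.036]
garlic scene 242 [0.3576 0.2737 0.0312] [0.3621 0.2686 0.03  ] [0.042 0.039 0.032]
timer scene 622 [0.3404 0.4085 0.0365] [0.3447 0.4028 0.0319] [0.057 0.057 0.037]
redA scene 439 [0.5608 0.1584 0.0627] [0.5696 0.1493 0.0465] [0.044 0.046 0.078]
redB scene 654 [0.2469 0.2705 0.0688] [0.2501 0.2587 0.0474] [0.045 0.046 0.076]
green scene 399 [0.468  0.0515 0.0617] [0.4735 0.0402 0.0465] [0.043 0.047 0.077]
```

View pics/c1.png

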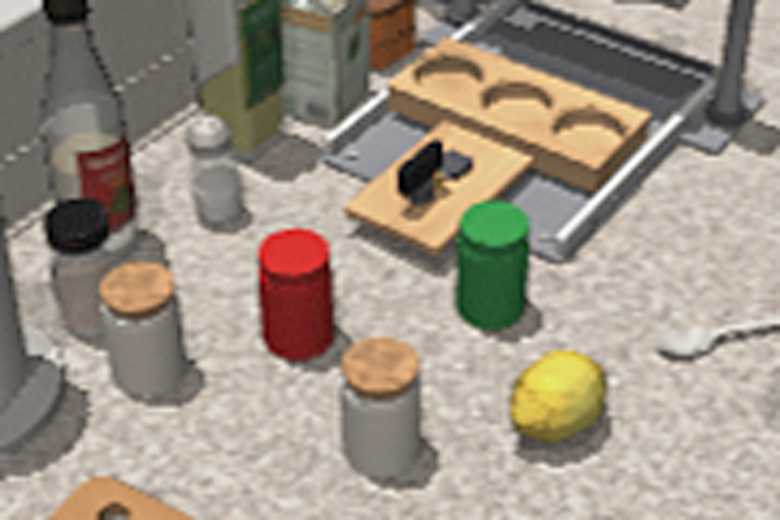

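The crop confirms two white, cork-lidded jars at crop (140,320) and (382,400). The red, green, spice and salt items are bystanders. Next I get the press yaw and constants.

```bash
python3 - <<'E'
from m import *
import workcell
print([ (k,getattr(workcell,k)) for k in dir(workcell) if 'grasp' in k.lower() or k.isupper()])
for c,Wd in((a,W),(b,V)):
    P=Wd.reshape(-1,3); H=cv2.cvtColor(c['image'],cv2.COLOR_RGB2HSV).reshape(-1,3)
    for n,k in(('beam',(abs(P[:,2]-.171)<.004)&(abs(P[:,0]-.577)<.17)&(abs(P[:,1]+.277)<.04)),('tray',(H[:,1]>60)&(abs(P[:,2]-.041)<.003)&(abs(P[:,0]-.58)<.12)&(abs(P[:,1]+.155)<.06)),
      ('board',(H[:,1]>60)&(abs(P[:,2]-.013)<.003)&(abs(P[:,0]-.5)<.15)&(abs(P[:,1]-.46)<.18)),
      ('bar',(H[:,2]<70)&(abs(P[:,2]-.066)<.01)&(abs(P[:,0]-.573)<.02)&(abs(P[:,1])<.05))):
        r=cv2.minAreaRect((P[k,:2]*1000).astype(np.float32)); print(n,k.sum(),np.round(r[0],1),np.round(r[1],1),round(r[2],1))
    # any corks: orange-brown tops at 76-90mm
    k=(H[:,1]>70)&(H[:,0]<22)&(P[:,2]>.076)&(P[:,2]<.09)&(P[:,0]>.2)&(P[:,0]<.8)&(abs(P[:,1])<.75)
    m=k.reshape(384,512).astype(np.uint8); n,l,s,ce=cv2.connectedComponentsWithStats(m)
    for i in range(1,n):
        if s[i,4]>15: print('cork?',s[i],np.round(np.median(Wd[l==i],0),3))
E
```

```text
jarA top scene 171 [0.6353 0.2376 0.0816] [0.6362 0.2365 0.0806] [0.046 0.045 0.008]
   side 99 [0.6344 0.2377 0.0817] [0.636  0.238  0.0803] [0.046 0.045 0.007]
jarB top scene 203 [0.4576 0.2016 0.0817] [0.4581 0.1997 0.0806] [0.047 0.046 0.007]
   side 109 [0.4574 0.2025 0.0817] [0.4577 0.1984 0.0805] [0.046 0.049 0.008]
board scene 6310 [0.4904 0.4718 0.0131] [0.4954 0.4534 0.013 ] [0.169 0.248 0.006]
   side 3618 [0.4892 0.4778 0.0131] [0.4913 0.4568 0.0128] [0.164 0.246 0.005]
grip scene 65 [ 0.5165 -0.2924  0.2426] [ 0.5168 -0.2963  0.2397] [0.016 0.02  0.042]
   side 36 [ 0.516  -0.2933  0.2375] [ 0.5177 -0.2952  0.2388] [0.014 0.014 0.039]
bar scene 81 [ 0.5728 -0.009   0.0613] [ 0.5733 -0.0094  0.0575] [0.01  0.045 0.032]
   side 35 [ 0.5723 -0.0021  0.0579] [ 0.5725 -0.0052  0.0565] [0.006 0.038 0.029]
tray row scene 497 [ 0.5777 -0.1608  0.041 ] [ 0.5812 -0.1555  0.0413] [0.204 0.093 0.006]
   side 253 [ 0.5759 -0.1607  0.0408] [ 0.579  -0.1565  0.041 ] [0.199 0.094 0.006]
beam scene 613 [ 0.5653 -0.2681  0.1706] [ 0.5768 -0.2776  0.17  ] [0.293 0.044 0.018]
   side 347 [ 
[... 1119 characters left out ...]
.083]
cork? [209 203  17  12 163] [0.572 0.148 0.083]
cork? [173 211  17  12 166] [0.635 0.237 0.082]
cork? [229 228  17  14 193] [0.457 0.201 0.082]
cork? [ 83 260  15  10  56] [0.685 0.506 0.083]
cork? [280 273  21  19 298] [0.253 0.258 0.083]
beam 195 [ 580.8 -278.3] [ 49.7 301.8] 88.4
tray 249 [ 579.  -157.8] [203.5  97.7] 0.9
board 3583 [495.3 452.1] [168.3 260.7] 5.0
bar 21 [573.2  -5.2] [ 5.2 38.9] 2.8
cork? [178 205   8   7  27] [0.74  0.161 0.084]
cork? [219 212  13   8  86] [0.571 0.15  0.083]
cork? [190 221  15   8  89] [0.633 0.24  0.082]
cork? [244 226  14   8  91] [0.454 0.204 0.082]
cork? [299 245  16  11 140] [0.252 0.259 0.083]
cork? [126 261  12   8  52] [0.688 0.514 0.083]
```

Emit:
step_arm:
  deltas:
    - [0, 0, 30, 0, 0, 8, 1]
    - [0, 20, 40, 0, 0, 8, 1]
    - [20, 40, 40, 0, 0, 8, 1]
    - [30, 40, 20, 0, 0, 8, 1]
    - [35, 45, 0, 0, 0, 8, 1]
  newtons: 40

```text
clock: 0.6
tcp_pos: [0.2295, -0.4243, 0.3559]
orientation: [0.002, 0.884, 0.467, -0.0]
wrist_force: [1.5, -0.1, 0.3]
finger_gap: 0.0855
grip_force: 0.0
```

Emit:
step_arm:
  deltas:
    - [30, 45, 0, 0, 0, 8, 1]
    - [30, 45, 0, 0, 0, 8, 1]
    - [35, 45, 0, 0, 0, 8, 1]
    - [35, 45, 0, 0, 0, 8, 1]
    - [35, 45, 0, 0, 0, 3, 1]

```text
clock: 1.1
tcp_pos: [0.3772, -0.2207, 0.3531]
orientation: [0.0, 0.703, 0.712, 0.0]
wrist_force: [1.4, -0.8, 0.1]
finger_gap: 0.0852
grip_force: 0.0
```

Emit:
step_arm:
  deltas:
    - [35, 45, 0, 0, 0, 0, 1]
    - [35, 45, 0, 0, 0, 0, 1]
    - [35, 45, -20, 0, 0, 0, 0.2]
    - [35, 30, -40, 0, 0, 0, -0.2]
    - [30, 10, -40, 0, 0, 0, -0.2]

```text
clock: 1.6
tcp_pos: [0.5267, -0.0693, 0.265]
orientation: [0.001, 0.703, 0.711, 0.001]
wrist_force: [1.3, -1.2, -0.4]
finger_gap: 0.0438
grip_force: 0.0
```

Emit:
step_arm:
  deltas:
    - [0, 0, -20, 0, 0, 0, -0.2]
    - [0, 0, -10, 0, 0, 0, -0.2]
    - [0, 0, 0, 0, 0, 0, -0.2]
    - [0, 0, 0, 0, 0, 0, -0.2]

```text
clock: 2.0
tcp_pos: [0.525, -0.0724, 0.2358]
orientation: [0.001, 0.704, 0.71, 0.0]
wrist_force: [0.2, -0.5, 1.0]
finger_gap: 0.0345
grip_force: 0.0
```

```bash
python3 - <<'E'
from h import *
import pickle
s=get_state();print({k:np.round(s[k],4) for k in('tcp_pos','orientation','joint_pos','finger_gap')})
c=snap('wrist','w1.png');pickle.dump(c,open('w1.pkl','wb'))
print(np.round(c['world_from_camera'],3))
E
```

```text
{'tcp_pos': array([ 0.525 , -0.0724,  0.2358]), 'orientation': array([5.000e-04, 7.042e-01, 7.100e-01, 3.000e-04]), 'joint_pos': array([-0.2886,  0.2234, -0.063 ,  1.2832,  0.    ,  1.274 ]), 'finger_gap': np.float64(0.0345)}
[[ 1.     0.008  0.004  0.524]
 [ 0.009 -0.946 -0.323  0.011]
 [ 0.001  0.323 -0.946  0.379]
 [ 0.     0.     0.     1.   ]]
```

View pics/w1.png

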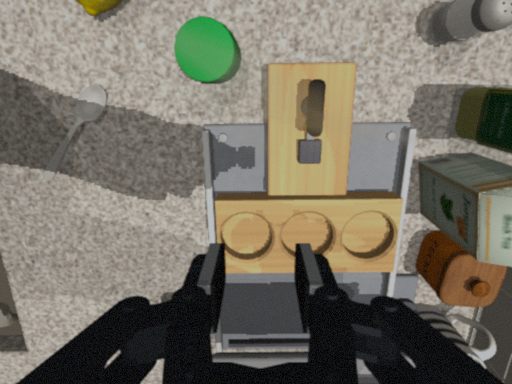

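The wrist view shows the latch bar at (316,108), the seats at (246,235), (306,234) and (366,233), and the green jar at (205,50). Measure these by ray.

```bash
python3 - <<'E'
from h import *
import pickle
c=pickle.load(open('w1.pkl','rb'));W=cloud(c)
V=cv2.cvtColor(c['image'],cv2.COLOR_RGB2HSV)
m=(V[...,2]<60)&(W[...,2]>.062)&(W[...,2]<.078); m[180:]=0;m[:,:280]=0;m[:,350:]=0
v,u=np.nonzero(m);print(len(u),u.min(),u.max(),v.min(),v.max())
P=W[m];r=cv2.minAreaRect((P[:,:2]*1000).astype(np.float32));print('bar',r,np.median(P[:,2]))
for uu in(246,306,366):print('seat rim',ray(c,uu,234,.042))
k=(V[...,1]>60)&(abs(W[...,2]-.041)<.003)&(abs(W[...,1]+.155)<.07);r=cv2.minAreaRect((W[k][:,:2]*1000).astype(np.float32));print('tray',r)
g=(abs(W[...,2]-.083)<.004)&(V[...,1]>120);print('green',np.nanmedian(W[g],0))
E
```

```text
96 310 324 80 92
bar ((577.5321655273438, 8.350547790527344), (7.724062919616699, 12.482269287109375), 62.8780517578125) 0.07173937384193599
seat rim [ 0.5100671  -0.15458518  0.042     ]
seat rim [ 0.57862916 -0.15402982  0.042     ]
seat rim [ 0.64721501 -0.15347427  0.042     ]
tray ((614.9033203125, -147.87237548828125), (129.8243865966797, 281.46588134765625), 86.23339080810547)
green [0.48174498 0.03186123 0.08486346]
```

Emit:
step_arm:
  deltas:
    - [20, 25, -20, 0, 0, 0, -0.2]
    - [20, 25, -30, 0, 0, 0, -0.2]
    - [12, 13.5, -40, 0, 0, 0, -0.2]
    - [0, 0, -40, 0, 0, 0, -0.2]
    - [0, 0, -20, 0, 0, 0, -0.2]

```text
clock: 2.55
tcp_pos: [0.5764, -0.0083, 0.0829]
orientation: [-0.001, 0.704, 0.71, -0.0]
wrist_force: [-0.2, 1.0, -0.3]
finger_gap: 0.0344
grip_force: 0.0
```

Emit:
step_arm:
  deltas:
    - [0, 0, -20, 0, 0, 0, -0.2]
    - [0, 0, -10, 0, 0, 0, -0.2]
    - [0, 0, -6, 0, 0, 0, -0.2]
    - [0, 0, -6, 0, 0, 0, -0.2]
    - [0, 0, 0, 0, 0, 0, -0.2]

```text
clock: 3.05
tcp_pos: [0.5773, -0.0087, 0.0431]
orientation: [0.0, 0.704, 0.71, 0.0]
wrist_force: [0.5, 0.2, -0.4]
finger_gap: 0.0339
grip_force: 0.0
```

Emit:
step_arm:
  deltas:
    - [0, 0, 0, 0, 0, 0, -1]
    - [0, 0, 0, 0, 0, 0, -1]
    - [0, 0, 0, 0, 0, 0, -1]
    - [0, 0, 0, 0, 0, 0, -1]
    - [0, 0, 0, 0, 0, 0, -1]

```text
clock: 3.55
tcp_pos: [0.5776, -0.0086, 0.0436]
orientation: [0.001, 0.704, 0.71, 0.0]
wrist_force: [-1.3, -0.8, 4.9]
finger_gap: 0.0121
grip_force: 41.3
```

Emit:
step_arm:
  deltas:
    - [0, 8, 0, 0, 0, 0, -1]
    - [0, 14, 0, 0, 0, 0, -1]
    - [0, 14, 0, 0, 0, 0, -1]
    - [0, 14, 0, 0, 0, 0, -1]
    - [0, 8, 0, 0, 0, 0, -1]

```text
clock: 4.05
tcp_pos: [0.5767, 0.0498, 0.0436]
orientation: [0.0, 0.704, 0.71, -0.0]
wrist_force: [-3.3, -2.4, 8.8]
finger_gap: 0.0123
grip_force: 41.7
```

Emit:
step_arm:
  deltas:
    - [0, 2, 0, 0, 0, 0, -1]
    - [0, 2, 0, 0, 0, 0, -1]
    - [0, 0, 0, 0, 0, 0, -1]

```text
clock: 4.35
tcp_pos: [0.5766, 0.0512, 0.0435]
orientation: [0.002, 0.704, 0.71, -0.002]
wrist_force: [-4.0, -8.3, 8.2]
finger_gap: 0.0121
grip_force: 41.7
```

Emit:
step_arm:
  deltas:
    - [0, 0, 0, 0, 0, 0, -0.2]
    - [0, 0, 0, 0, 0, 0, -0.2]
    - [0, 0, 10, 0, 0, 0, -0.2]
    - [0, 0, 30, 0, 0, 0, -0.2]
    - [0, 0, 45, 0, 0, 0, 0]

```text
clock: 4.85
tcp_pos: [0.5749, 0.0539, 0.1264]
orientation: [-0.002, 0.704, 0.71, -0.002]
wrist_force: [0.9, -0.3, -0.9]
finger_gap: 0.0429
grip_force: 0.0
```

Emit:
step_arm:
  deltas:
    - [0, 0, 45, 0, 0, 8.5, 1]
    - [-15, 15, 40, 0, 0, 8.5, 1]
    - [-25, 35, 0, 0, 0, 8.5, 1]
    - [-25, 35, 0, 0, 0, 8.5, 1]
    - [-25, 35, 0, 0, 0, 8.5, 1]

```text
clock: 5.35
tcp_pos: [0.4864, 0.1747, 0.2139]
orientation: [0.001, 0.396, 0.918, 0.001]
wrist_force: [0.4, 0.9, 0.7]
finger_gap: 0.0853
grip_force: 0.0
```

Emit:
step_arm:
  deltas:
    - [-29, 10, 0, 0, 0, 8.5, 1]
    - [0, 0, 0, 0, 0, 8.5, 1]
    - [0, 0, 0, 0, 0, 8.5, 1]
    - [0, 0, 0, 0, 0, 8.5, 1]
    - [0, 0, 0, 0, 0, 8.5, 1]

```text
clock: 5.85
tcp_pos: [0.4579, 0.184, 0.2134]
orientation: [0.0, 0.036, 0.999, 0.0]
wrist_force: [-0.5, -0.5, 0.4]
finger_gap: 0.0854
grip_force: 0.0
```

Emit:
step_arm:
  deltas:
    - [0, 0, 0, 0, 0, 4.5, 1]
    - [0, 0, 0, 0, 0, 0, 1]

```text
clock: 6.05
tcp_pos: [0.458, 0.1838, 0.2133]
orientation: [0.0, -0.0, 1.0, 0.0]
wrist_force: [-0.0, 0.9, 0.0]
finger_gap: 0.0855
grip_force: 0.0
```

```bash
cat > look.py <<'E'
from h import *
import sys,pickle
def corks(c):
    W=cloud(c);H=cv2.cvtColor(c['image'],cv2.COLOR_RGB2HSV)
    return W,H
if __name__=='__main__':
    n=sys.argv[1];c=snap('wrist',n+'.png');pickle.dump(c,open(n+'.pkl','wb'))
    s=get_state();print({k:np.round(s[k],4).tolist() for k in('clock','tcp_pos','orientation','joint_pos','finger_gap')})
    W,H=corks(c)
    m=((H[...,0]<22)&(H[...,1]>70)&(W[...,2]>float(sys.argv[2]))&(W[...,2]<float(sys.argv[3]))).astype(np.uint8)
    n,l,st,ce=cv2.connectedComponentsWithStats(m)
    for i in range(1,n):
        if st[i,4]>150: 
            k=l==i;(u,v),r=cv2.minEnclosingCircle(np.argwhere(k)[:,::-1].astype(np.float32)); z=np.median(W[k][:,2])
            p=ray(c,u,v,z);print(st[i],'px',round(u),round(v),'xyz',np.round(p,4),'diam',np.round((np.nanmax(W[k],0)-np.nanmin(W[k],0))[:2],3))
E
python3 look.py w2 .07 .09
```

```text
{'clock': 6.1, 'tcp_pos': [0.458, 0.1838, 0.2132], 'orientation': [0.0002, 0.0006, 1.0, 0.0002], 'joint_pos': [0.2186, 0.162, -0.1951, 1.2132, 0.0003, 0.2197], 'finger_gap': 0.085}
[ 247  153   57   56 2489] px 275 180 xyz [0.4562 0.1976 0.0837] diam [0.05 0.05]
[ 195  265   51   50 1918] px 220 289 xyz [0.5678 0.1454 0.0848] diam [0.05 0.05]
[ 283  320   48   42 1570] px 307 342 xyz [0.6333 0.2337 0.0835] diam [0.048 0.05 ]
```

View pics/w2.png

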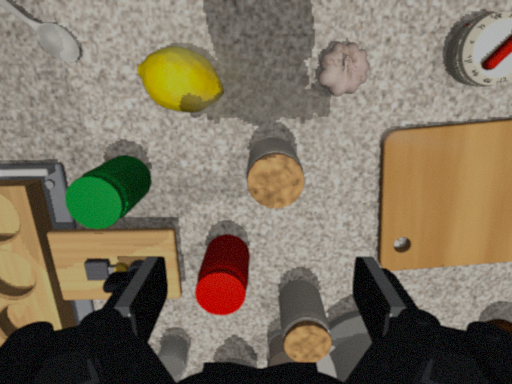

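The view shows jar B's cork at (275,180), jar A's at (307,342), the red jar at (222,290) and the green one at (97,200). Jar B is clear to grip along y.

Emit:
step_arm:
  deltas:
    - [-1, 8, -40, 0, 0, 0, 1]
    - [0, 7.5, -45, 0, 0, 0, 1]
    - [0, 0, -45, 0, 0, 0, 1]
    - [0, 0, -35, 0, 0, 0, 1]
    - [0, 0, -15, 0, 0, 0, 1]

```text
clock: 6.6
tcp_pos: [0.4544, 0.1985, 0.0294]
orientation: [-0.003, 0.001, 1.0, -0.001]
wrist_force: [-0.4, -0.2, 0.5]
finger_gap: 0.0851
grip_force: 0.0
```

Emit:
step_arm:
  deltas:
    - [0, 0, -7, 0, 0, 0, 1]
    - [0, 0, 0, 0, 0, 0, 1]
    - [0, 0, 0, 0, 0, 0, -1]
    - [0, 0, 0, 0, 0, 0, -1]
    - [0, 0, 0, 0, 0, 0, -1]

```text
clock: 7.1
tcp_pos: [0.4584, 0.1992, 0.0273]
orientation: [0.002, 0.0, 1.0, 0.0]
wrist_force: [-1.0, -0.3, 4.4]
finger_gap: 0.0534
grip_force: 42.1
```

Emit:
step_arm:
  deltas:
    - [0, 0, 0, 0, 0, 0, -1]
    - [0, 0, 2, 0, 0, 0, -1]
    - [0, 0, 5, 0, 0, 0, -1]
    - [0, 0, 10, 0, 0, 0, -1]
    - [0, 0, 20, 0, 0, 0, -1]

```text
clock: 7.6
tcp_pos: [0.4556, 0.1987, 0.0623]
orientation: [-0.002, -0.0, 1.0, -0.0]
wrist_force: [0.4, 0.5, -1.9]
finger_gap: 0.0531
grip_force: 42.4
```

Emit:
step_arm:
  deltas:
    - [0, 0, 40, 0, 0, 0, -1]
    - [0, -10, 45, 0, 0, 0, -1]
    - [5, -40, 20, 0, 0, 0, -1]
    - [8, -45, 0, 0, 0, 0, -1]
    - [8, -45, 0, 0, 0, 0, -1]

```text
clock: 8.1
tcp_pos: [0.4788, 0.058, 0.1697]
orientation: [0.002, -0.001, 1.0, -0.0]
wrist_force: [1.7, -0.3, -2.5]
finger_gap: 0.0528
grip_force: 42.8
```

Emit:
step_arm:
  deltas:
    - [8, -45, 0, 0, 0, 0, -1]
    - [8, -40, 0, 0, 0, 0, -1]
    - [8, -28, 0, 0, 0, 0, -1]
    - [0, 0, 0, 0, 0, 0, -1]
    - [0, 0, 0, 0, 0, 0, -1]

```text
clock: 8.6
tcp_pos: [0.5018, -0.0544, 0.168]
orientation: [-0.0, 0.001, 1.0, 0.0]
wrist_force: [0.1, 0.6, -1.6]
finger_gap: 0.0531
grip_force: 43.0
```

```bash
python3 look.py w3 .036 .046
```

```text
{'clock': 8.65, 'tcp_pos': [0.5016, -0.0537, 0.1679], 'orientation': [-0.0003, 0.0001, 1.0, 0.0003], 'joint_pos': [-0.2662, 0.2074, -0.2528, 1.1114, 0.0005, -0.2661], 'finger_gap': 0.053}
[ 153  152  108  117 3823] px 212 210 xyz [ 0.5263 -0.0961  0.0428] diam [0.111 0.092]
[440 228  52  46 325] px 468 252 xyz [0.5688 0.1396 0.0413] diam [0.043 0.04 ]
```

View pics/w3.png

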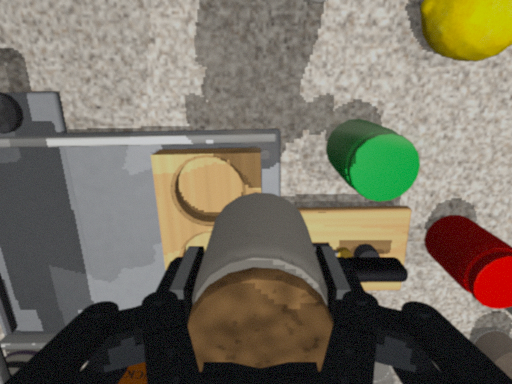

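The held jar is centred, with its cork at (262,325). The seat 0 rim runs from about u 175 to 245 and v 155 to 222, centred near (210,188). Compute its position.

```bash
python3 - <<'E'
from h import *
import pickle
c=pickle.load(open('w3.pkl','rb'));W=cloud(c)
print(ray(c,210,188,.042),ray(c,153,170,.042),ray(c,262,170,.042),ray(c,205,150,.042))
# floor pixels
k=(abs(W[...,2]-.024)<.004);k[:140]=0;k[230:]=0;k[:,:165]=0;k[:,255:]=0
v,u=np.nonzero(k);print('floor',len(u),u.min(),u.max(),v.min(),v.max())
H=cv2.cvtColor(c['image'],cv2.COLOR_RGB2GRAY)
e=W[140:225,165:255,2]; 
for r in range(10,80,10): print(140+r,np.round(e[r,::6]*1000).astype(int))
E
```

```text
[ 0.50601464 -0.09737311  0.042     ] [ 0.48981729 -0.14518388  0.042     ] [ 0.48992844 -0.05220818  0.042     ] [ 0.47261746 -0.09987922  0.042     ]
floor 3324 165 254 140 216
150 [23 22 23 22 24 25 24 26 26 27 27 29 28 28 30]
160 [                  42                   42                   44
                   44                   41                   25
                   26                   26                   24
 -9223372036854775808                   42                   43
                   43                   44                   43]
170 [43 44 41 26 25 25 26 25 23 24 25 25 42 43 43]
180 [43 43 31 25 24 25 25 25 26 24 25 24 26 42 44]
190 [43 42 31 24 24 25 25 27 25 25 25 24 25 42 42]
200 [ 43  42  40  26  24  25  25  25  23  25  25  27 151 154 157]
210 [ 43  43  44  40  31  25  25  25  25  24 155 161 167 168 170]<stdin>:10: RuntimeWarning: invalid value encountered in cast
```

```bash
python3 - <<'E'
from h import *
import pickle
def disc(c,h0,h1,z):
    H=cv2.cvtColor(c['image'],cv2.COLOR_RGB2HSV);W=cloud(c)
    k=(H[...,0]>=h0)&(H[...,0]<=h1)&(H[...,1]>120)&(abs(W[...,2]-z)<.004)&(W[...,1]<.2)&(W[...,0]>.3)&(W[...,0]<.7)
    P=W[k];return len(P),np.round((np.nanpercentile(P,1,axis=0)+np.nanpercentile(P,99,axis=0))/2,4)
a,b=pickle.load(open('s0.pkl','rb'))
s=snap('scene','s3.png');d=snap('side');pickle.dump((s,d),open('s3.pkl','wb'))
for n,c in(('scene0',a),('side0',b),('w1',pickle.load(open('w1.pkl','rb'))),('w2',pickle.load(open('w2.pkl','rb'))),('w3',pickle.load(open('w3.pkl','rb')))):
    for q in((45,80),(0,4)):
        try: print(n,q,disc(c,*q,.0835))
        except Exception as e: pass
for n,c in(('s',s),('d',d),('w3',pickle.load(open('w3.pkl','rb')))):
    W=cloud(c);V=cv2.cvtColor(c['image'],cv2.COLOR_RGB2HSV)
    k=(V[...,2]<70)&(abs(W[...,2]-.066)<.012)&(abs(W[...,0]-.577)<.022)&(abs(W[...,1]-.05)<.05)
    P=W[k];print(n,'bar',len(P),np.nanpercentile(P,2,axis=0),np.nanpercentile(P,98,axis=0))
    k=(V[...,1]>60)&(abs(W[...,2]-.041)<.003)&(abs(W[...,0]-.58)<.12)&(abs(W[...,1]+.095)<.06)
    P=W[k];print(n,'tray',len(P),np.nanpercentile(P,2,axis=0),np.nanpercentile(P,98,axis=0))
E
```

```text
scene0 (45, 80) (131, array([0.4765, 0.0367, 0.083 ]))
scene0 (0, 4) (150, array([0.5725, 0.1462, 0.0834]))
side0 (45, 80) (54, array([0.4729, 0.0431, 0.0821]))
side0 (0, 4) (69, array([0.5704, 0.1484, 0.0829]))
w1 (45, 80) (2802, array([0.4782, 0.0351, 0.0848]))
w1 (0, 4) (0, array([nan, nan, nan]))
w2 (45, 80) (2429, array([0.4768, 0.0366, 0.0835]))
w2 (0, 4) (1723, array([0.5723, 0.1448, 0.0834]))
w3 (45, 80) (3690, array([0.4774, 0.0341, 0.084 ]))
w3 (0, 4) (1806, array([0.5728, 0.136 , 0.0831]))
s bar 61 [0.56895701 0.02487649 0.0545547 ] [0.5774317  0.07184757 0.07257125]
s tray 526 [ 0.47831243 -0.14280461  0.038149  ] [ 0.68113168 -0.04996789  0.04368473]
d bar 26 [0.5693935  0.02954554 0.05417083] [0.57473194 0.0735915  0.07092356]
d tray 245 [ 0.47749497 -0.14189787  0.0382585 ] [ 0.677045   -0.04877845  0.04325112]
w3 bar 1044 [0.56905869 0.0268632  0.05465686] [0.57872157 0.06894059 0.07364544]
w3 tray 4218 [ 0.47578327 -0.14434014  0.03936839] [ 0.57192203 -0.05560965  0.04389676]
  return np.nanmean(a, axis, out=out, keepdims=keepdims)
```

Emit:
step_arm:
  deltas:
    - [4, -21, 0, 0, 0, 0, -1]
    - [3, -21, -20, 0, 0, 0, -1]
    - [0, 0, -35, 0, 0, 0, -1]
    - [0, 0, -25, 0, 0, 0, -1]
    - [0, 0, -10, 0, 0, 0, -1]

```text
clock: 9.25
tcp_pos: [0.507, -0.0942, 0.0753]
orientation: [-0.002, -0.001, 1.0, 0.001]
wrist_force: [-0.1, 0.1, -0.6]
finger_gap: 0.0533
grip_force: 43.1
```

Emit:
step_arm:
  deltas:
    - [0, 0, -6, 0, 0, 0, -1]
    - [0, 0, -4, 0, 0, 0, -1]
    - [0, 0, -4, 0, 0, 0, -1]
    - [0, 0, -4, 0, 0, 0, -1]
    - [0, 0, 0, 0, 0, 0, -1]

```text
clock: 9.75
tcp_pos: [0.5098, -0.0962, 0.0601]
orientation: [0.001, -0.0, 1.0, -0.0]
wrist_force: [0.2, -1.0, -2.3]
finger_gap: 0.0533
grip_force: 44.0
```

Emit:
step_arm:
  deltas:
    - [0, 0, -4, 0, 0, 0, -1]
    - [0, 0, -3, 0, 0, 0, -1]
    - [0, 0, -2, 0, 0, 0, -1]
    - [0, 0, 0, 0, 0, 0, -1]

```text
clock: 10.15
tcp_pos: [0.5092, -0.0963, 0.0513]
orientation: [0.0, -0.0, 1.0, -0.0]
wrist_force: [-1.4, -1.2, 4.4]
finger_gap: 0.0529
grip_force: 44.5
```

Emit:
step_arm:
  deltas:
    - [0, 0, 0, 0, 0, 0, 1]
    - [0, 0, 0, 0, 0, 0, 1]
    - [0, 0, 20, 0, 0, 0, 1]
    - [0, 0, 45, 0, 0, 0, 1]
    - [0, 0, 45, 0, 0, 0, 1]

```text
clock: 10.65
tcp_pos: [0.5079, -0.0953, 0.1608]
orientation: [-0.001, -0.0, 1.0, 0.001]
wrist_force: [1.3, -0.6, 0.1]
finger_gap: 0.0851
grip_force: 0.0
```

Emit:
step_arm:
  deltas:
    - [0, 15, 40, 0, 0, 0, 1]
    - [0, 45, 0, 0, 0, 0, 1]
    - [0, 45, 0, 0, 0, 0, 1]
    - [0, 45, 0, 0, 0, 0, 1]
    - [5, 45, 0, 0, 0, 0, 1]

```text
clock: 11.15
tcp_pos: [0.5133, 0.1008, 0.2008]
orientation: [-0.0, 0.0, 1.0, 0.0]
wrist_force: [1.2, -1.2, -0.0]
finger_gap: 0.0855
grip_force: 0.0
```

Emit:
step_arm:
  deltas:
    - [15, 45, 0, 0, 0, 0, 1]
    - [15, 45, 0, 0, 0, 0, 1]
    - [15, 30, 0, 0, 0, 0, 1]
    - [0, 0, 0, 0, 0, 0, 1]
    - [0, 0, 0, 0, 0, 0, 1]

```text
clock: 11.65
tcp_pos: [0.5586, 0.2197, 0.1998]
orientation: [-0.001, -0.001, 1.0, -0.0]
wrist_force: [-0.5, -0.1, -0.3]
finger_gap: 0.0856
grip_force: 0.0
```

```bash
python3 look.py w4 .07 .09; python3 - <<'E'
from h import *
s=snap('scene','s4.png');W=cloud(s).reshape(-1,3)
k=(W[:,2]>.1)&(W[:,0]>.55)&(W[:,0]<.8)&(W[:,1]>0)&(W[:,1]<.4)
# tall occupancy grid 3cm
h,xe,ye=np.histogram2d(W[k,0],W[k,1],bins=[np.arange(.55,.81,.025),np.arange(0,.41,.025)])
for i,x in enumerate(xe[:-1]):print(round(x,3),h[i].astype(int))
E
```

```text
{'clock': 11.7, 'tcp_pos': [0.5584, 0.2188, 0.2001], 'orientation': [-0.0008, -0.0003, 1.0, -0.0002], 'joint_pos': [0.2397, 0.3726, 0.0543, 1.2541, -0.0, 0.239], 'finger_gap': 0.0855}
[ 142  171   62   60 2647] px 172 200 xyz [0.5703 0.1463 0.0849] diam [0.05 0.05]
[ 248  241   55   51 2163] px 275 267 xyz [0.6352 0.2342 0.0836] diam [0.05 0.05]
[166 344  53  24 577] px 192 362 xyz [0.7499 0.1502 0.0797] diam [0.02  0.052]
0.55 [   0    0    0    0    0    3   90   71    2  108 1494  177    0    0
    0    0]
0.575 [  0   0   0   0   0   0   0   0   0  59 624  23   0   0   0   0]
0.6 [0 0 0 0 0 0 0 0 0 0 0 0 0 0 0 0]
0.625 [0 0 0 0 0 0 0 0 0 0 0 0 0 0 0 0]
0.65 [0 0 0 0 0 0 0 0 0 0 0 0 0 0 0 0]
0.675 [  0   0   0   0   0   0   0   0   0   0   0  84 295 423 322   0]
0.7 [  0   0   0   0   0   0   0   0   0   0   0  43  52 159 386  65]
0.725 [  0   0   0   6   0  42 115   2  83   0   0  29  51 123  80 124]
0.75 [   0    0    0  121  390  481 1405   98  786    0    0    4   11   55
   22    0]
0.775 [   0    1   43   51  502    5 1027  168   66   60   26    0    0    3
   84   88]
```

View pics/w4.png

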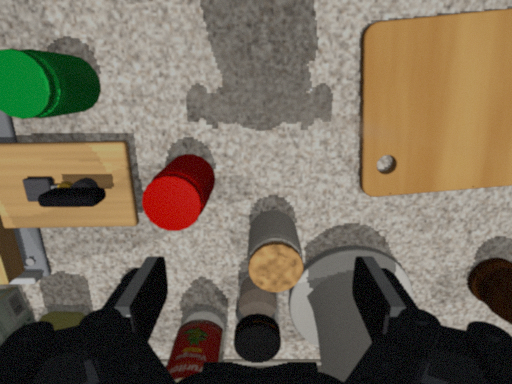

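The view shows jar A's cork at (275,267), the spice cap behind it at (258,335) and the towel stand base at (350,305). Gripping along y fits.

Emit:
step_arm:
  deltas:
    - [38, 8, -10, 0, 0, 0, 1]
    - [38, 8, -20, 0, 0, 0, 1]
    - [0, 0, -45, 0, 0, 0, 1]
    - [0, 0, -40, 0, 0, 0, 1]
    - [0, 0, -25, 0, 0, 0, 1]

```text
clock: 12.25
tcp_pos: [0.6332, 0.2327, 0.0572]
orientation: [-0.002, 0.001, 1.0, -0.0]
wrist_force: [-0.4, 0.1, 0.2]
finger_gap: 0.0854
grip_force: 0.0
```

Emit:
step_arm:
  deltas:
    - [0, 0, -15, 0, 0, 0, 1]
    - [0, 0, -10, 0, 0, 0, 1]
    - [0, 0, -7, 0, 0, 0, 1]
    - [0, 0, 0, 0, 0, 0, 1]

```text
clock: 12.65
tcp_pos: [0.6348, 0.2343, 0.0285]
orientation: [-0.0, 0.0, 1.0, -0.0]
wrist_force: [0.1, -0.3, 0.3]
finger_gap: 0.0855
grip_force: 0.0
```

Emit:
step_arm:
  deltas:
    - [0, 0, 0, 0, 0, 0, -1]
    - [0, 0, 0, 0, 0, 0, -1]
    - [0, 0, 0, 0, 0, 0, -1]
    - [0, 0, 0, 0, 0, 0, -1]
    - [0, 0, 3, 0, 0, 0, -1]

```text
clock: 13.15
tcp_pos: [0.6348, 0.2351, 0.0317]
orientation: [-0.0, -0.0, 1.0, 0.0]
wrist_force: [-0.4, -0.1, -1.8]
finger_gap: 0.053
grip_force: 42.3
```

Emit:
step_arm:
  deltas:
    - [0, 0, 15, 0, 0, 0, -1]
    - [0, 0, 40, 0, 0, 0, -1]
    - [-10, 0, 45, 0, 0, 0, -1]
    - [-15, -20, 38, 0, 0, 0, -1]
    - [-10, -45, 0, 0, 0, 0, -1]

```text
clock: 13.65
tcp_pos: [0.6024, 0.1728, 0.1759]
orientation: [0.005, -0.003, 1.0, 0.001]
wrist_force: [1.8, -1.2, -1.2]
finger_gap: 0.0531
grip_force: 42.7
```

Emit:
step_arm:
  deltas:
    - [0, -48, 0, 0, 0, 0, -1]
    - [0, -48, 0, 0, 0, 0, -1]
    - [0, -48, 0, 0, 0, 0, -1]
    - [15, -45, 0, 0, 0, 0, -1]
    - [18, -45, 0, 0, 0, 0, -1]

```text
clock: 14.15
tcp_pos: [0.6322, -0.0655, 0.1696]
orientation: [-0.001, -0.0, 1.0, 0.0]
wrist_force: [1.9, 0.3, -1.0]
finger_gap: 0.053
grip_force: 42.7
```

Emit:
step_arm:
  deltas:
    - [15, -32, 0, 0, 0, 0, -1]
    - [0, 0, 0, 0, 0, 0, -1]
    - [0, 0, 0, 0, 0, 0, -1]

```text
clock: 14.45
tcp_pos: [0.6475, -0.0966, 0.1686]
orientation: [-0.001, 0.001, 1.0, 0.001]
wrist_force: [-0.5, -0.2, -2.5]
finger_gap: 0.0534
grip_force: 42.9
```

Emit:
step_arm:
  deltas:
    - [0.5, 1, -40, 0, 0, 0, -1]
    - [0, 0, -35, 0, 0, 0, -1]
    - [0, 0, -15, 0, 0, 0, -1]
    - [0, 0, -7, 0, 0, 0, -1]
    - [0, 0, -5, 0, 0, 0, -1]

```text
clock: 14.95
tcp_pos: [0.6483, -0.0929, 0.0707]
orientation: [0.001, -0.001, 1.0, 0.001]
wrist_force: [-6.6, 2.7, 27.2]
finger_gap: 0.0533
grip_force: 46.7
```

Emit:
step_arm:
  deltas:
    - [0, 0, -4, 0, 0, 0, -1]
    - [0, 0, -3, 0, 0, 0, -1]
    - [0, 0, -3, 0, 0, 0, -1]
    - [0, 0, -3, 0, 0, 0, -1]
    - [0, 0, 0, 0, 0, 0, -1]

```text
clock: 15.45
tcp_pos: [0.6507, -0.0953, 0.0557]
orientation: [0.002, -0.0, 1.0, -0.001]
wrist_force: [5.6, -2.8, 0.9]
finger_gap: 0.053
grip_force: 45.4
```

Emit:
step_arm:
  deltas:
    - [0, 0, -2, 0, 0, 0, -1]
    - [0, 0, -1.5, 0, 0, 0, -1]
    - [0, 0, 0, 0, 0, 0, -1]

```text
clock: 15.75
tcp_pos: [0.6507, -0.0953, 0.0549]
orientation: [0.003, -0.0, 1.0, -0.001]
wrist_force: [-1.5, -2.4, 16.6]
finger_gap: 0.053
grip_force: 47.0
```

Emit:
step_arm:
  deltas:
    - [0, 0, 0, 0, 0, 0, 1]
    - [0, 0, 0, 0, 0, 0, 1]
    - [0, 0, 25, 0, 0, 0, 1]
    - [0, 0, 45, 0, 0, 0, 1]
    - [0, 5, 45, 0, 0, 0, 1]

```text
clock: 16.25
tcp_pos: [0.6467, -0.0894, 0.1652]
orientation: [-0.003, -0.0, 1.0, 0.001]
wrist_force: [2.0, -0.0, -0.2]
finger_gap: 0.0851
grip_force: 0.0
```

Emit:
step_arm:
  deltas:
    - [-20, 20, 35, 0, 0, -8.5, 1]
    - [-20, 10, 10, 0, 0, -8.5, 1]
    - [-15, 0, 0, 0, 0, -8.5, 1]
    - [-10, 0, 0, 0, 0, -8.5, 1]
    - [0, 0, 0, 0, 0, -8.5, 0]

```text
clock: 16.75
tcp_pos: [0.5814, -0.059, 0.2107]
orientation: [-0.001, 0.365, 0.931, -0.0]
wrist_force: [0.2, 0.1, 0.4]
finger_gap: 0.0731
grip_force: 0.0
```

Emit:
step_arm:
  deltas:
    - [0, 0, 0, 0, 0, -8.5, 0]
    - [0, 0, 0, 0, 0, -8.5, -0.2]
    - [0, 0, 0, 0, 0, -8.5, -0.2]
    - [0, 0, 0, 0, 0, -8.5, -0.2]
    - [0, 0, 0, 0, 0, -8.5, -0.2]

```text
clock: 17.25
tcp_pos: [0.5826, -0.0592, 0.21]
orientation: [-0.001, 0.678, 0.736, -0.001]
wrist_force: [-0.8, -0.2, 1.1]
finger_gap: 0.0345
grip_force: 0.0
```

Emit:
step_arm:
  deltas:
    - [0, 0, 0, 0, 0, -4.5, -0.2]
    - [0, 0, 0, 0, 0, 0, -0.2]

```text
clock: 17.45
tcp_pos: [0.5827, -0.0594, 0.2101]
orientation: [-0.001, 0.704, 0.71, -0.001]
wrist_force: [0.5, -0.7, 0.1]
finger_gap: 0.0341
grip_force: 0.0
```

```bash
python3 look.py w5 .09 .115; python3 - <<'E'
from h import *
import pickle
c=pickle.load(open('w5.pkl','rb'));W=cloud(c);V=cv2.cvtColor(c['image'],cv2.COLOR_RGB2HSV)
k=(V[...,2]<70)&(abs(W[...,2]-.066)<.012)&(abs(W[...,0]-.577)<.022)&(abs(W[...,1]-.05)<.05)
P=W[k];print('bar',len(P),np.nanpercentile(P,2,axis=0),np.nanpercentile(P,98,axis=0))
E
```

```text
{'clock': 17.5, 'tcp_pos': [0.5828, -0.0595, 0.2103], 'orientation': [-0.001, 0.7031, 0.7111, -0.0005], 'joint_pos': [-0.2388, 0.3425, 0.0358, 1.2663, 0.0002, 1.3208], 'finger_gap': 0.0343}
[419 198  70  14 183] px 454 205 xyz [ 0.7429 -0.0715  0.1009] diam [0.055 0.011]
[ 143  203   60   57 2635] px 173 231 xyz [ 0.5102 -0.094   0.1078] diam [0.05 0.05]
[424 203  74  14 231] px 460 210 xyz [ 0.7433 -0.0717  0.1102] diam [0.055 0.012]
[ 305  204   62   56 2632] px 335 231 xyz [ 0.6453 -0.0931  0.1077] diam [0.05 0.05]
bar 527 [0.57092679 0.04454428 0.06916676] [0.58204084 0.07042236 0.0741301 ]
```

View pics/w5.png

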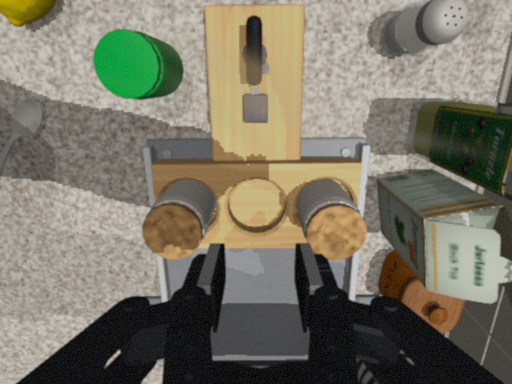

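The view shows both jars standing in seats 0 and 2 with corks at (178,230) and (335,230), tops at 108 mm (so seated). The bar is at (254,55). Grip the bar and push the tray home.

Emit:
step_arm:
  deltas:
    - [-6, 40, 0, 0, 0, 0, -0.2]
    - [0, 40, -20, 0, 0, 0, -0.2]
    - [0, 27.5, -30, 0, 0, 0, -0.2]
    - [0, 0, -45, 0, 0, 0, -0.2]
    - [0, 0, -35, 0, 0, 0, -0.2]

```text
clock: 18.0
tcp_pos: [0.5764, 0.0491, 0.079]
orientation: [-0.001, 0.702, 0.712, -0.0]
wrist_force: [-0.2, -0.6, -0.7]
finger_gap: 0.0342
grip_force: 0.0
```

Emit:
step_arm:
  deltas:
    - [0, 0, -20, 0, 0, 0, -0.2]
    - [0, 0, -10, 0, 0, 0, -0.2]
    - [0, 0, -6, 0, 0, 0, -0.2]
    - [0, 0, 0, 0, 0, 0, -0.2]
    - [0, 0, 0, 0, 0, 0, -1]

```text
clock: 18.5
tcp_pos: [0.5785, 0.0474, 0.0463]
orientation: [0.001, 0.704, 0.71, 0.001]
wrist_force: [0.0, -0.9, -0.1]
finger_gap: 0.0209
grip_force: 0.0
```

Emit:
step_arm:
  deltas:
    - [0, 0, 0, 0, 0, 0, -1]
    - [0, 0, 0, 0, 0, 0, -1]
    - [0, 0, 0, 0, 0, 0, -1]
    - [0, 0, 0, 0, 0, 0, -1]

```text
clock: 18.9
tcp_pos: [0.5767, 0.0474, 0.0466]
orientation: [-0.0, 0.704, 0.71, -0.0]
wrist_force: [-5.5, -0.8, 4.7]
finger_gap: 0.0124
grip_force: 39.9
```

Emit:
step_arm:
  deltas:
    - [0, -6, 0, 0, 0, 0, -1]
    - [0, -14, 0, 0, 0, 0, -1]
    - [0, -20, 0, 0, 0, 0, -1]
    - [0, -20, 0, 0, 0, 0, -1]
    - [0.5, -20, 0, 0, 0, 0, -1]

```text
clock: 19.4
tcp_pos: [0.5781, -0.0323, 0.0466]
orientation: [-0.0, 0.704, 0.711, 0.001]
wrist_force: [-2.3, 3.2, 2.5]
finger_gap: 0.0118
grip_force: 39.7
```

Emit:
step_arm:
  deltas:
    - [0, -20, 0, 0, 0, 0, -1]
    - [0, -20, 0, 0, 0, 0, -1]
    - [0.5, -20, 0, 0, 0, 0, -1]
    - [0, -18, 0, 0, 0, 0, -1]
    - [0, -10, 0, 0, 0, 0, -1]

```text
clock: 19.9
tcp_pos: [0.5796, -0.1221, 0.0466]
orientation: [0.001, 0.704, 0.71, 0.001]
wrist_force: [0.1, 2.8, 5.8]
finger_gap: 0.0125
grip_force: 40.1
```

Emit:
step_arm:
  deltas:
    - [0, -6, 0, 0, 0, 0, -1]
    - [0, -4, 0, 0, 0, 0, -1]
    - [0, -3, 0, 0, 0, 0, -1]
    - [0, 0, 0, 0, 0, 0, -1]

```text
clock: 20.3
tcp_pos: [0.5799, -0.1346, 0.0466]
orientation: [0.002, 0.704, 0.71, 0.001]
wrist_force: [0.2, -0.4, 5.7]
finger_gap: 0.0122
grip_force: 40.0
```

Emit:
step_arm:
  deltas:
    - [0, -2, 0, 0, 0, 0, -1]
    - [0, -2, 0, 0, 0, 0, -1]
    - [0, -1, 0, 0, 0, 0, -1]
    - [0, 0, 0, 0, 0, 0, -1]

```text
clock: 20.7
tcp_pos: [0.5799, -0.1377, 0.0466]
orientation: [0.001, 0.704, 0.711, 0.002]
wrist_force: [0.7, 5.0, 6.4]
finger_gap: 0.0123
grip_force: 40.2
```

Emit:
step_arm:
  deltas:
    - [0, -1.5, 0, 0, 0, 0, -1]
    - [0, -1.5, 0, 0, 0, 0, -1]
    - [0, 0, 0, 0, 0, 0, -1]

```text
clock: 21.0
tcp_pos: [0.5798, -0.138, 0.0466]
orientation: [-0.001, 0.703, 0.711, 0.003]
wrist_force: [1.5, 14.3, 8.7]
finger_gap: 0.0123
grip_force: 40.5
```

Emit:
step_arm:
  deltas:
    - [0, 1, 0, 0, 0, 0, -1]
    - [0, 0, 0, 0, 0, -5, -1]
    - [0, 0, 0, 0, 0, -7, -1]
    - [0, 0, 0, 0, 0, -7, -1]
    - [0, 0, 0, 0, 0, -7, -1]
  newtons: 60

```text
clock: 21.5
tcp_pos: [0.5802, -0.1378, 0.0467]
orientation: [-0.001, 0.846, 0.533, 0.003]
wrist_force: [1.9, 12.3, 6.3]
finger_gap: 0.0122
grip_force: 62.8
```

```bash
python3 - <<'E'
from workcell import *
s=get_state();print(s['ft_torque'],s['wrist_force'],s['joint_pos'],s['tcp_pos'])
E
```

```text
[ 1.89485707 -0.32182808  0.30255159] [ 1.91731621 12.29545035  6.3142763 ] [-0.3703943   0.4665672  -0.19839408  0.90372818  0.00536735  1.64680986] [ 0.58020252 -0.13775402  0.04666749]
```

Emit:
step_arm:
  deltas:
    - [0, 0, 0, 0, 0, -7, -1]
    - [0, 0, 0, 0, 0, -7, -1]
    - [0, 0, 0, 0, 0, -7, -1]
    - [0, 0, 0, 0, 0, -7, -1]
    - [0, 0, 0, 0, 0, -7, -1]

```text
clock: 22.0
tcp_pos: [0.5802, -0.138, 0.0467]
orientation: [-0.001, 0.967, 0.253, 0.002]
wrist_force: [2.6, 9.1, 2.9]
finger_gap: 0.012
grip_force: 62.2
```

Emit:
step_arm:
  deltas:
    - [0, 0, 0, 0, 0, -7, -1]
    - [0, 0, 0, 0, 0, -5, -1]
    - [0, 0, 0, 0, 0, 0, -1]

```text
clock: 22.3
tcp_pos: [0.5803, -0.1382, 0.0467]
orientation: [-0.001, 0.988, 0.152, 0.002]
wrist_force: [2.9, 9.7, 6.5]
finger_gap: 0.0118
grip_force: 62.8
```

```bash
python3 - <<'E'
from workcell import *
s=get_state();print(s['ft_torque'],s['wrist_force'],s['joint_pos'],s['tcp_pos'])
E
```

```text
[ 1.67015845 -0.28765837 -0.01964047] [2.86340491 9.70151651 6.51582982] [-0.37080668  0.46666843 -0.19820609  0.90347247  0.00475374  2.46467398] [ 0.58028014 -0.13824319  0.04667423]
```

Emit:
step_arm:
  deltas:
    - [0, 0, 0, 0, 0, 0, -0.3]
    - [0, 0, 0, 0, 0, 0, -0.3]
    - [0, 0, 0, 0, 0, 0, -0.3]
    - [0, 0, 10, 0, 0, 0, -0.3]
    - [0, 0, 35, 0, 0, 0, -0.3]

```text
clock: 22.8
tcp_pos: [0.5756, -0.1398, 0.0874]
orientation: [-0.002, 0.988, 0.152, -0.003]
wrist_force: [-0.1, -0.2, 0.3]
finger_gap: 0.0299
grip_force: 0.0
```

Emit:
step_arm:
  deltas:
    - [0, 5, 48, 0, 0, 0, -0.3]
    - [0, 5, 48, 0, 0, 0, -0.3]
    - [0, 0, 48, 0, 0, 8.5, 0]
    - [0, 0, 48, 0, 0, 8.5, 0]
    - [0, 0, 48, 0, 0, 8.5, 0]

```text
clock: 23.3
tcp_pos: [0.578, -0.1306, 0.3332]
orientation: [0.001, 0.929, 0.369, 0.0]
wrist_force: [0.8, -0.9, 0.5]
finger_gap: 0.0427
grip_force: 0.0
```

Emit:
step_arm:
  deltas:
    - [-10, -10, 20, 0, 0, 8.5, 0]
    - [-20, -20, 0, 0, 0, 8.5, 0]
    - [-20, -20, 0, 0, 0, 8.5, 0]
    - [-13, -20, 0, 0, 0, 8.5, 0]
    - [0, 0, 0, 0, 0, 8.5, 0]

```text
clock: 23.8
tcp_pos: [0.5139, -0.2027, 0.3513]
orientation: [0.001, 0.733, 0.68, -0.0]
wrist_force: [0.5, 0.4, -0.6]
finger_gap: 0.0427
grip_force: 0.0
```

Emit:
step_arm:
  deltas:
    - [0, 0, 0, 0, 0, 4.5, 0]
    - [0, 0, 0, 0, 0, 0, 0]

```text
clock: 24.0
tcp_pos: [0.5151, -0.201, 0.3509]
orientation: [0.0, 0.707, 0.707, 0.0]
wrist_force: [-0.1, 0.0, 0.1]
finger_gap: 0.043
grip_force: 0.0
```

```bash
cat > grip.py <<'E'
from h import *
import sys,pickle
n=sys.argv[1];c=snap('wrist',n+'.png');pickle.dump(c,open(n+'.pkl','wb'))
s=get_state();print({k:np.round(s[k],4).tolist() for k in('clock','tcp_pos','orientation','joint_pos','finger_gap')})
W=cloud(c);H=cv2.cvtColor(c['image'],cv2.COLOR_RGB2HSV)
k=(W[...,2]>.2)&(W[...,2]<.29)&(abs(W[...,0]-.578)<.1)&(abs(W[...,1]+.278)<.1)&(H[...,1]>60)
P=W[k];print('grip pts',len(P),np.nanpercentile(P,[2,50,98],axis=0))
t=P[P[:,2]>np.nanpercentile(P[:,2],98)-.006];print('top',len(t),(t.min(0)+t.max(0))/2,t.max(0)-t.min(0))
for lo in(.172,.18,.19,.2,.21,.22,.23):
    k=(W[...,2]>lo)&(W[...,2]<lo+.01)&(abs(W[...,0]-.578)<.09)&(abs(W[...,1]+.278)<.09)
    q=W[k]; print(lo,len(q),np.round(np.nanmedian(q,0),3) if len(q) else '')
E
python3 grip.py w6; python3 - <<'E'
from h import *
s=snap('scene');c=s['image'][90:230,190:350,::-1];cv2.imwrite('pics/s6.png',np.hstack([cv2.resize(c,(400,350),interpolation=2),cv2.resize(cv2.imread('pics/w6.png'),(400,350))]))
E
```

```text
{'clock': 24.05, 'tcp_pos': [0.5153, -0.2008, 0.3508], 'orientation': [0.0003, 0.7078, 0.7064, 0.0], 'joint_pos': [-0.5166, 0.269, 0.2759, 1.577, -0.0001, 1.0562], 'finger_gap': 0.0428}
grip pts 941 [[ 0.50991657 -0.30677913  0.2104212 ]
 [ 0.52027372 -0.29348677  0.25142509]
 [ 0.58475095 -0.27130402  0.2627691 ]]
top 362 [ 0.51995775 -0.3003308   0.26021122] [0.01827792 0.01831636 0.00686804]
0.172 4065 [ 0.575 -0.278  0.173]
0.18 501 [ 0.579 -0.274  0.181]
0.19 174 [ 0.501 -0.281  0.197]
0.2 168 [ 0.553 -0.282  0.208]
0.21 1042 [ 0.55  -0.289  0.215]
0.22 97 [ 0.519 -0.292  0.227]
0.23 146 [ 0.52  -0.291  0.235]
```

View pics/s6.png

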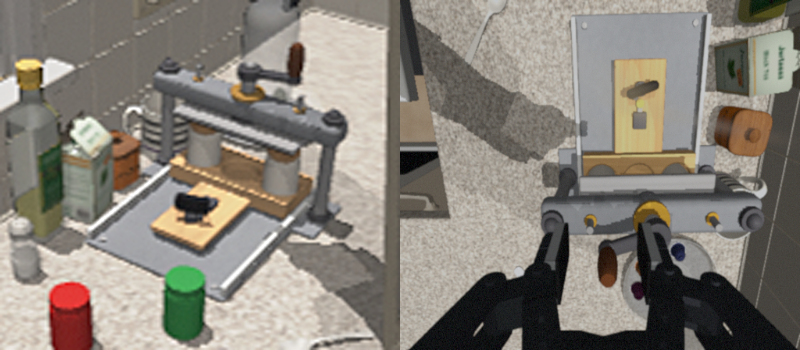

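```bash
python3 - <<'E'
from h import *
import pickle
c=pickle.load(open('w6.pkl','rb'));W=cloud(c).reshape(-1,3)
s=snap('scene');S=cloud(s).reshape(-1,3)
for n,Q in(('w',W),('s',S)):
  for y in np.arange(-.6,-.3,.03):
    r=[]
    for x in np.arange(.42,.78,.03):
        k=(abs(Q[:,0]-x)<.015)&(abs(Q[:,1]-y)<.015)&(Q[:,2]<.33)
        r.append(int(np.nanpercentile(Q[k,2],95)*1000) if k.sum()>3 else -1)
    print(n,round(y,2),r)
P=W[(W[:,2]>.209)&(W[:,2]<.219)&(abs(W[:,0]-.56)<.05)&(abs(W[:,1]+.285)<.04),:2]
vx,vy,x0,y0=cv2.fitLine(P.astype(np.float32),2,0,.01,.01).ravel();print('arm dir',vx,vy,x0,y0, 'hub est',np.array([.5195,-.298])+.065*np.array([vx,vy])*np.sign(vx))
E
```

```text
w -0.6 [2, 2, 2, 2, 2, 2, 21, 20, -1, -1, -1, -1, -1]
w -0.57 [2, 2, 2, 2, 2, 21, 20, 5, -1, -1, -1, -1, -1]
w -0.54 [2, 2, 2, 2, 2, 21, 31, -1, -1, -1, -1, -1, -1]
w -0.51 [2, 2, 2, 2, 2, 22, 31, -1, -1, -1, 5, 4, -1]
w -0.48 [2, 2, 2, 1, 2, 21, 25, 192, 192, 36, 7, 16, 17]
w -0.45 [-1, 2, 2, 2, 2, 21, 17, -1, 196, 32, 5, 22, 2]
w -0.42 [-1, 2, 2, 2, 2, 1, -1, -1, 26, 29, 22, 19, 2]
w -0.39 [-1, 2, 2, 1, 2, 1, -1, -1, 22, 22, 2, 2, -1]
w -0.36 [-1, -1, -1, -1, -1, -1, -1, -1, -1, -1, 91, 91, 91]
w -0.33 [2, 10, -1, -1, -1, -1, -1, -1, -1, -1, -1, -1, -1]
s -0.6 [-1, -1, 3, 0, 1, -1, 18, 19, 19, -1, -1, -1, 1]
s -0.57 [-1, 1, 2, 1, 0, -1, 19, -1, -1, -1, -1, -1, -1]
s -0.54 [-1, 1, 2, 1, -1, -1, -1, 212, -1, -1, -1, -1, -1]
s -0.51 [0, 3, 3, 2, -1, -1, -1, 215, 233, 231, -1, -1, -1]
s -0.48 [1, 1, 2, 1, 0, 1, -1, 212, 228, 226, 205, -1, -1]
s -0.45 [3, 1, 1, 0, 2, 1, -1, 196, 206, 203, -1, -1, -1]
s -0.42 [2, 1, 2, 1, 1, -1, 0, 9, 7, 8, -1, -1, -1]
s -0.39 [0, 2, 1, 2, 1, -1, 0, 0, 13, 14, -1, -1, -1]
s -0.36 [2, 2, 4, -1, -1, -1, -1, -1, -1, -1, -1, 79, 77]
s -0.33 [6, 7, 44, 42, -1, 42, 43, 42, -1, -1, 65, -1, 87]
arm dir 0.9458969 0.32446718 0.55674446 -0.28529763 hub est [ 0.5809833  -0.27690963]
```

Emit:
step_arm:
  deltas:
    - [2, -45, 0, 0, 0, 0, 0]
    - [2, -45, 0, 0, 0, 0, 0]
    - [0, -7, -30, 0, 0, 0, 0]
    - [0, 0, -45, 0, 0, 0, 0]
    - [0, 0, -30, 0, 0, 0, 0]

```text
clock: 24.65
tcp_pos: [0.5189, -0.2976, 0.2424]
orientation: [-0.001, 0.708, 0.706, -0.0]
wrist_force: [0.3, 0.1, -0.5]
finger_gap: 0.0424
grip_force: 0.0
```

Emit:
step_arm:
  deltas:
    - [0, 0, -12, 0, 0, 0, 0]
    - [0, 0, -6, 0, 0, 0, 0]
    - [0, 0, 0, 0, 0, 0, 0]
    - [0, 0, 0, 0, 0, 0, -1]
    - [0, 0, 0, 0, 0, 0, -1]
  newtons: 45

```text
clock: 25.15
tcp_pos: [0.5203, -0.298, 0.2293]
orientation: [0.002, 0.707, 0.707, 0.0]
wrist_force: [-0.1, 0.5, 4.1]
finger_gap: 0.0231
grip_force: 44.0
```

Emit:
step_arm:
  deltas:
    - [0, 0, 0, 0, 0, 0, -1]
    - [0, 0, 0, 0, 0, 0, -1]
    - [0, 0, 0, 0, 0, 0, -1]

```text
clock: 25.45
tcp_pos: [0.5204, -0.298, 0.2293]
orientation: [0.002, 0.707, 0.707, 0.0]
wrist_force: [-1.1, 0.6, 6.7]
finger_gap: 0.0233
grip_force: 44.1
```

Emit:
step_arm:
  deltas:
    - [-3.2, 22.4, -0.4, 0, 0, 0, -1]
    - [4.7, 22.0, -0.4, 0, 0, 0, -1]
    - [12.0, 19.2, -0.5, 0, 0, 0, -1]
    - [17.8, 13.9, -0.4, 0, 0, 0, -1]
    - [21.5, 7.0, -0.5, 0, 0, 0, -1]

```text
clock: 25.95
tcp_pos: [0.5737, -0.2142, 0.2271]
orientation: [0.003, 0.707, 0.707, -0.001]
wrist_force: [0.2, -12.7, 1.4]
finger_gap: 0.0231
grip_force: 45.9
```

Emit:
step_arm:
  deltas:
    - [22.5, -0.8, -0.4, 0, 0, 0, -1]
    - [20.9, -8.5, -0.5, 0, 0, 0, -1]
    - [16.8, -15.1, -0.4, 0, 0, 0, -1]
    - [10.6, -19.9, -0.5, 0, 0, 0, -1]
    - [0, 0, 0, 0, 0, 0, -1]

```text
clock: 26.45
tcp_pos: [0.6449, -0.2607, 0.2253]
orientation: [0.003, 0.708, 0.706, -0.0]
wrist_force: [0.1, -1.2, 7.3]
finger_gap: 0.0232
grip_force: 46.2
```

Emit:
step_arm:
  deltas:
    - [4.7, -23.9, -0.4, 0, 0, 0, -1]
    - [-4.7, -22.0, -0.4, 0, 0, 0, -1]
    - [-12.0, -19.2, -0.5, 0, 0, 0, -1]
    - [-17.8, -13.9, -0.4, 0, 0, 0, -1]
    - [-21.5, -7.0, -0.5, 0, 0, 0, -1]

```text
clock: 26.95
tcp_pos: [0.5924, -0.3436, 0.2231]
orientation: [0.001, 0.707, 0.707, 0.001]
wrist_force: [-0.6, 9.4, 9.4]
finger_gap: 0.023
grip_force: 46.9
```

Emit:
step_arm:
  deltas:
    - [-22.5, 0.8, -0.4, 0, 0, 0, -1]
    - [-20.9, 8.5, -0.5, 0, 0, 0, -1]
    - [-16.8, 15.1, -0.4, 0, 0, 0, -1]
    - [-10.6, 19.9, -0.5, 0, 0, 0, -1]

```text
clock: 27.35
tcp_pos: [0.521, -0.3004, 0.2213]
orientation: [0.003, 0.708, 0.707, -0.0]
wrist_force: [5.5, 0.2, 5.6]
finger_gap: 0.0233
grip_force: 46.4
```

Emit:
step_arm:
  deltas:
    - [-3.2, 22.4, -0.4, 0, 0, 0, -1]
    - [4.7, 22.0, -0.4, 0, 0, 0, -1]
    - [12.0, 19.2, -0.5, 0, 0, 0, -1]
    - [17.8, 13.9, -0.4, 0, 0, 0, -1]
    - [21.5, 7.0, -0.5, 0, 0, 0, -1]

```text
clock: 27.85
tcp_pos: [0.5745, -0.2142, 0.2191]
orientation: [0.002, 0.707, 0.707, -0.0]
wrist_force: [-0.3, -8.6, 3.5]
finger_gap: 0.0229
grip_force: 46.4
```

Emit:
step_arm:
  deltas:
    - [22.5, -0.8, -0.4, 0, 0, 0, -1]
    - [20.9, -8.5, -0.5, 0, 0, 0, -1]
    - [16.8, -15.1, -0.4, 0, 0, 0, -1]
    - [10.6, -19.9, -0.5, 0, 0, 0, -1]

```text
clock: 28.25
tcp_pos: [0.6448, -0.2595, 0.2172]
orientation: [0.001, 0.707, 0.707, -0.001]
wrist_force: [-11.5, -2.4, 11.1]
finger_gap: 0.0232
grip_force: 47.2
```

Emit:
step_arm:
  deltas:
    - [2.7, -22.4, -0.4, 0, 0, 0, -1]
    - [-4.7, -22.0, -0.4, 0, 0, 0, -1]
    - [-12.0, -19.2, -0.5, 0, 0, 0, -1]
    - [-17.8, -13.9, -0.4, 0, 0, 0, -1]
    - [-21.5, -7.0, -0.5, 0, 0, 0, -1]

```text
clock: 28.75
tcp_pos: [0.5921, -0.3436, 0.2151]
orientation: [0.001, 0.707, 0.707, 0.001]
wrist_force: [0.7, 9.6, 10.8]
finger_gap: 0.0228
grip_force: 47.0
```

Emit:
step_arm:
  deltas:
    - [-22.5, 0.8, -0.4, 0, 0, 0, -1]
    - [-20.9, 8.5, -0.5, 0, 0, 0, -1]
    - [-16.8, 15.1, -0.4, 0, 0, 0, -1]
    - [-10.6, 19.9, -0.5, 0, 0, 0, -1]

```text
clock: 29.15
tcp_pos: [0.5209, -0.3003, 0.2134]
orientation: [0.003, 0.708, 0.707, 0.0]
wrist_force: [6.3, 1.1, 4.2]
finger_gap: 0.0231
grip_force: 46.5
```

Emit:
step_arm:
  deltas:
    - [-3.2, 22.4, -0.4, 0, 0, 0, -1]
    - [4.7, 22.0, -0.4, 0, 0, 0, -1]
    - [12.0, 19.2, -0.5, 0, 0, 0, -1]
    - [17.8, 13.9, -0.4, 0, 0, 0, -1]
    - [0, 0, 0, 0, 0, 0, -1]

```text
clock: 29.65
tcp_pos: [0.5544, -0.2204, 0.2115]
orientation: [0.002, 0.706, 0.708, 0.001]
wrist_force: [0.5, 2.5, 7.3]
finger_gap: 0.0232
grip_force: 46.8
```

Emit:
step_arm:
  deltas:
    - [10.4, 4.4, -0.2, 0, 0, 0, -1]
    - [11.1, 2.6, -0.2, 0, 0, 0, -1]
    - [0, 0, 0, 0, 0, 0, -1]

```text
clock: 29.95
tcp_pos: [0.5754, -0.2145, 0.2111]
orientation: [0.002, 0.707, 0.708, 0.001]
wrist_force: [0.7, 1.2, 7.1]
finger_gap: 0.0236
grip_force: 46.8
```

Emit:
step_arm:
  deltas:
    - [11.3, 0.6, -0.2, 0, 0, 0, -1]
    - [0, 0, 0, 0, 0, 0, -1]

```text
clock: 30.15
tcp_pos: [0.5865, -0.2142, 0.2109]
orientation: [0.002, 0.707, 0.707, 0.001]
wrist_force: [1.2, 1.1, 6.2]
finger_gap: 0.0228
grip_force: 46.8
```

Emit:
step_arm:
  deltas:
    - [11.2, -1.4, -0.2, 0, 0, 0, -1]
    - [0, 0, 0, 0, 0, 0, -1]

```text
clock: 30.35
tcp_pos: [0.5975, -0.2158, 0.2107]
orientation: [0.002, 0.707, 0.707, 0.001]
wrist_force: [-0.6, 1.0, 8.1]
finger_gap: 0.0233
grip_force: 46.8
```

Emit:
step_arm:
  deltas:
    - [10.8, -3.3, -0.2, 0, 0, 0, -1]
    - [0, 0, 0, 0, 0, 0, -1]

```text
clock: 30.55
tcp_pos: [0.6079, -0.2192, 0.2105]
orientation: [0.002, 0.707, 0.707, 0.001]
wrist_force: [-0.2, 1.6, 7.5]
finger_gap: 0.0234
grip_force: 46.9
```

Emit:
step_arm:
  deltas:
    - [10.1, -5.2, -0.2, 0, 0, 0, -1]
    - [0, 0, 0, 0, 0, 0, -1]

```text
clock: 30.75
tcp_pos: [0.6126, -0.2214, 0.2103]
orientation: [-0.004, 0.707, 0.707, -0.001]
wrist_force: [-16.7, 9.3, 17.1]
finger_gap: 0.023
grip_force: 47.8
```

Emit:
step_arm:
  deltas:
    - [5, -3.2, -0.2, 0, 0, 0, -1]
    - [0, 0, 0, 0, 0, 0, -1]

```text
clock: 30.95
tcp_pos: [0.613, -0.2216, 0.2102]
orientation: [-0.009, 0.707, 0.708, -0.002]
wrist_force: [-30.2, 16.4, 24.0]
finger_gap: 0.0233
grip_force: 49.1
```

Emit:
step_arm:
  deltas:
    - [-27.3, 11.7, 1.0, 0, 0, 0, -1]
    - [-22.5, 0.8, 0.4, 0, 0, 0, -1]
    - [-21.5, -7, 0.5, 0, 0, 0, -1]
    - [-17.8, -13.9, 0.4, 0, 0, 0, -1]
    - [-12, -19.2, 0.5, 0, 0, 0, -1]

```text
clock: 31.45
tcp_pos: [0.5214, -0.2551, 0.2122]
orientation: [0.002, 0.707, 0.708, 0.001]
wrist_force: [12.2, -3.0, -4.6]
finger_gap: 0.0232
grip_force: 46.5
```

Emit:
step_arm:
  deltas:
    - [-4.7, -22, 0.4, 0, 0, 0, -1]
    - [3.2, -22.4, 0.5, 0, 0, 0, -1]
    - [10.6, -19.9, 0.4, 0, 0, 0, -1]
    - [16.8, -15.1, 0.5, 0, 0, 0, -1]
    - [20.9, -8.5, 0.4, 0, 0, 0, -1]

```text
clock: 31.95
tcp_pos: [0.5675, -0.3426, 0.2143]
orientation: [-0.0, 0.707, 0.707, 0.001]
wrist_force: [0.2, 9.1, 8.4]
finger_gap: 0.0232
grip_force: 47.8
```

Emit:
step_arm:
  deltas:
    - [22.5, -0.8, 0.5, 0, 0, 0, -1]
    - [21.5, 7, 0.4, 0, 0, 0, -1]
    - [17.8, 13.9, 0.5, 0, 0, 0, -1]
    - [12, 19.2, 0.4, 0, 0, 0, -1]
    - [4.7, 22, 0.5, 0, 0, 0, -1]

```text
clock: 32.45
tcp_pos: [0.6472, -0.2824, 0.2166]
orientation: [0.002, 0.707, 0.707, -0.0]
wrist_force: [-4.7, -2.2, 7.1]
finger_gap: 0.023
grip_force: 47.7
```

Emit:
step_arm:
  deltas:
    - [-3.2, 22.4, 0.4, 0, 0, 0, -1]
    - [-10.6, 19.9, 0.5, 0, 0, 0, -1]
    - [-16.8, 15.1, 0.4, 0, 0, 0, -1]
    - [-20.9, 8.5, 0.5, 0, 0, 0, -1]

```text
clock: 32.85
tcp_pos: [0.5951, -0.215, 0.2184]
orientation: [0.002, 0.706, 0.708, 0.0]
wrist_force: [0.1, -8.8, 4.0]
finger_gap: 0.0231
grip_force: 47.2
```

Going well. One more turn plus about 100°.

Emit:
step_arm:
  deltas:
    - [-22.5, 0.8, 0.4, 0, 0, 0, -1]
    - [-21.5, -7, 0.5, 0, 0, 0, -1]
    - [-17.8, -13.9, 0.4, 0, 0, 0, -1]
    - [-12, -19.2, 0.5, 0, 0, 0, -1]

```text
clock: 33.25
tcp_pos: [0.5214, -0.2551, 0.2202]
orientation: [0.002, 0.707, 0.708, 0.001]
wrist_force: [12.0, -3.0, -5.7]
finger_gap: 0.023
grip_force: 46.5
```

Emit:
step_arm:
  deltas:
    - [-4.7, -22, 0.4, 0, 0, 0, -1]
    - [3.2, -22.4, 0.5, 0, 0, 0, -1]
    - [10.6, -19.9, 0.4, 0, 0, 0, -1]
    - [16.8, -15.1, 0.5, 0, 0, 0, -1]
    - [20.9, -8.5, 0.4, 0, 0, 0, -1]

```text
clock: 33.75
tcp_pos: [0.5674, -0.3426, 0.2223]
orientation: [-0.0, 0.707, 0.707, 0.001]
wrist_force: [-0.3, 9.6, 9.4]
finger_gap: 0.0233
grip_force: 47.8
```

Emit:
step_arm:
  deltas:
    - [22.5, -0.8, 0.5, 0, 0, 0, -1]
    - [21.5, 7, 0.4, 0, 0, 0, -1]
    - [17.8, 13.9, 0.5, 0, 0, 0, -1]
    - [12, 19.2, 0.4, 0, 0, 0, -1]
    - [4.7, 22, 0.5, 0, 0, 0, -1]

```text
clock: 34.25
tcp_pos: [0.6472, -0.2824, 0.2245]
orientation: [0.002, 0.707, 0.707, -0.0]
wrist_force: [-4.1, -2.2, 6.7]
finger_gap: 0.0231
grip_force: 47.6
```

Emit:
step_arm:
  deltas:
    - [-3.2, 22.4, 0.4, 0, 0, 0, -1]
    - [-10.6, 19.9, 0.5, 0, 0, 0, -1]
    - [-16.8, 15.1, 0.4, 0, 0, 0, -1]
    - [-20.9, 8.5, 0.5, 0, 0, 0, -1]

```text
clock: 34.65
tcp_pos: [0.5951, -0.215, 0.2264]
orientation: [0.002, 0.707, 0.708, 0.0]
wrist_force: [0.6, -7.0, 2.6]
finger_gap: 0.0229
grip_force: 47.2
```

Emit:
step_arm:
  deltas:
    - [-22.5, 0.8, 0.4, 0, 0, 0, -1]
    - [-21.5, -7, 0.5, 0, 0, 0, -1]
    - [-17.8, -13.9, 0.4, 0, 0, 0, -1]
    - [-12, -19.2, 0.5, 0, 0, 0, -1]
    - [-4.7, -22, 0.4, 0, 0, 0, -1]

```text
clock: 35.15
tcp_pos: [0.5168, -0.277, 0.2287]
orientation: [0.002, 0.707, 0.708, 0.002]
wrist_force: [13.3, 0.4, -3.7]
finger_gap: 0.0233
grip_force: 46.7
```

Emit:
step_arm:
  deltas:
    - [0, 0, 0, 0, 0, 0, -1]
    - [0, 0, 0, 0, 0, 0, 0]
    - [0, 0, 0, 0, 0, 0, 0]
    - [0, 0, 0, 0, 0, 0, 0]
    - [0, 0, 0, 0, 0, 0, 0]

```text
clock: 35.65
tcp_pos: [0.5158, -0.2761, 0.2273]
orientation: [-0.0, 0.707, 0.707, -0.0]
wrist_force: [-0.2, 0.1, -0.6]
finger_gap: 0.0427
grip_force: 0.0
```

Emit:
step_arm:
  deltas:
    - [0, 0, 20, 0, 0, 0, 0]
    - [0, 0, 45, 0, 0, 0, 0]
    - [0, 5, 45, 0, 0, 0, 0]
    - [15, 25, 10, 0, 0, -8.5, 0]
    - [20, 40, 0, 0, 0, -8.5, -0.2]

```text
clock: 36.15
tcp_pos: [0.5514, -0.2088, 0.3505]
orientation: [0.003, 0.806, 0.593, 0.001]
wrist_force: [-0.4, 0.5, -0.1]
finger_gap: 0.0342
grip_force: 0.0
```

Emit:
step_arm:
  deltas:
    - [20, 40, 0, 0, 0, -8.5, -0.2]
    - [9, 36, 0, 0, 0, -8.5, -0.2]
    - [0, 0, 0, 0, 0, -8.5, -0.2]
    - [0, 0, 0, 0, 0, -8.5, -0.2]
    - [0, 0, 0, 0, 0, -8.5, -0.2]

```text
clock: 36.65
tcp_pos: [0.5792, -0.1313, 0.3474]
orientation: [-0.0, 0.964, 0.264, -0.0]
wrist_force: [-0.0, -0.8, 0.4]
finger_gap: 0.0337
grip_force: 0.0
```

Emit:
step_arm:
  deltas:
    - [0, 0, 0, 0, 0, -8.5, -0.2]
    - [0, 0, 0, 0, 0, -5, -0.2]
    - [0, 0, 0, 0, 0, 0, -0.2]

```text
clock: 36.95
tcp_pos: [0.579, -0.132, 0.3474]
orientation: [-0.0, 0.988, 0.151, -0.0]
wrist_force: [-0.4, -0.5, -0.3]
finger_gap: 0.0341
grip_force: 0.0
```

```bash
python3 - <<'E'
from h import *
import pickle
c=snap('wrist','w7.png');W=cloud(c);V=cv2.cvtColor(c['image'],cv2.COLOR_RGB2HSV)
s=get_state();print({k:np.round(s[k],4).tolist() for k in('clock','tcp_pos','orientation','joint_pos','finger_gap')})
k=(V[...,2]<75)&(W[...,2]>.06)&(W[...,2]<.08)&(abs(W[...,0]-.58)<.045)&(abs(W[...,1]+.138)<.04)
P=W[k];print(len(P),P.min(0),P.max(0));print(cv2.minAreaRect((P[:,:2]*1000).astype(np.float32)))
E
```

```text
{'clock': 37.0, 'tcp_pos': [0.579, -0.1321, 0.3474], 'orientation': [-0.0, 0.9883, 0.1524, -0.0002], 'joint_pos': [-0.3593, 0.357, 0.39, 1.6041, -0.0001, 2.4762], 'finger_gap': 0.0344}
215 [ 0.55690045 -0.1486265   0.06192713] [ 0.60462078 -0.12655891  0.07467176]
((580.7401733398438, -137.8285675048828), (49.6318473815918, 11.38876724243164), 15.107924461364746)
```

View pics/w7.png

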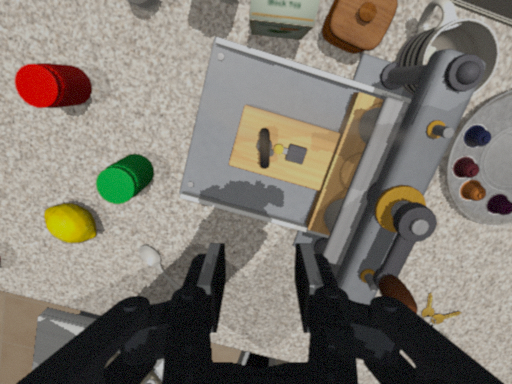

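The bar at (264,148) lies nearly across the tray at 15°, so it is latched, and the plate is up. Descend, unlatch and draw out.

Emit:
step_arm:
  deltas:
    - [1.5, -3, -40, 0, 0, 0, -0.2]
    - [0, -3, -48, 0, 0, 0, -0.2]
    - [0, 0, -48, 0, 0, 0, -0.2]
    - [0, 0, -48, 0, 0, 0, -0.2]
    - [0, 0, -48, 0, 0, 0, -0.2]

```text
clock: 37.5
tcp_pos: [0.5804, -0.1382, 0.1139]
orientation: [0.0, 0.988, 0.152, 0.0]
wrist_force: [0.4, -1.0, -0.0]
finger_gap: 0.0342
grip_force: 0.0
```

Emit:
step_arm:
  deltas:
    - [0, 0, -35, 0, 0, 0, -0.2]
    - [0, 0, -20, 0, 0, 0, -0.2]
    - [0, 0, -9, 0, 0, 0, -0.2]
    - [0, 0, -5, 0, 0, 0, -0.2]
    - [0, 0, 0, 0, 0, 0, -0.2]

```text
clock: 38.0
tcp_pos: [0.581, -0.1385, 0.0469]
orientation: [0.0, 0.988, 0.152, 0.0]
wrist_force: [-0.5, -0.3, -0.4]
finger_gap: 0.0338
grip_force: 0.0
```

Emit:
step_arm:
  deltas:
    - [0, 0, 0, 0, 0, 0, -1]
    - [0, 0, 0, 0, 0, 0, -1]
    - [0, 0, 0, 0, 0, 0, -1]
    - [0, 0, 0, 0, 0, 0, -1]
  newtons: 60

```text
clock: 38.4
tcp_pos: [0.5814, -0.1378, 0.0482]
orientation: [-0.0, 0.988, 0.152, 0.001]
wrist_force: [-0.4, 5.3, 7.3]
finger_gap: 0.0118
grip_force: 59.8
```

Emit:
step_arm:
  deltas:
    - [0, 0, 0, 0, 0, 6, -1]
    - [0, 0, 0, 0, 0, 7, -1]
    - [0, 0, 0, 0, 0, 7, -1]
    - [0, 0, 0, 0, 0, 7, -1]
    - [0, 0, 0, 0, 0, 7, -1]

```text
clock: 38.9
tcp_pos: [0.581, -0.1368, 0.0482]
orientation: [-0.001, 0.9, 0.436, 0.001]
wrist_force: [-2.6, 9.6, 11.7]
finger_gap: 0.0121
grip_force: 60.7
```

Emit:
step_arm:
  deltas:
    - [0, 0, 0, 0, 0, 7, -1]
    - [0, 0, 0, 0, 0, 7, -1]
    - [0, 0, 0, 0, 0, 7, -1]
    - [0, 0, 0, 0, 0, 7, -1]
    - [0, 0, 0, 0, 0, 7, -1]

```text
clock: 39.4
tcp_pos: [0.5802, -0.1367, 0.0482]
orientation: [-0.001, 0.727, 0.687, 0.001]
wrist_force: [-4.1, 6.5, 10.7]
finger_gap: 0.0116
grip_force: 60.4
```

Emit:
step_arm:
  deltas:
    - [0, 0, 0, 0, 0, 5, -1]
    - [0, 0, 0, 0, 0, 0, -1]
    - [0, 0, 0, 0, 0, 0, -1]

```text
clock: 39.7
tcp_pos: [0.58, -0.1366, 0.0482]
orientation: [-0.001, 0.698, 0.716, 0.001]
wrist_force: [-5.2, 7.1, 10.5]
finger_gap: 0.012
grip_force: 60.4
```

Emit:
step_arm:
  deltas:
    - [0, 6, 0, 0, 0, 0, -1]
    - [0, 14, 0, 0, 0, 0, -1]
    - [0, 20, 0, 0, 0, 0, -1]
    - [-0.5, 20, 0, 0, 0, 0, -1]
    - [0, 20, 0, 0, 0, 0, -1]

```text
clock: 40.2
tcp_pos: [0.5787, -0.0593, 0.0481]
orientation: [0.001, 0.699, 0.715, -0.002]
wrist_force: [-7.6, -3.3, 10.3]
finger_gap: 0.0119
grip_force: 60.4
```

Emit:
step_arm:
  deltas:
    - [-0.5, 20, 0, 0, 0, 0, -1]
    - [0, 20, 0, 0, 0, 0, -1]
    - [-0.5, 20, 0, 0, 0, 0, -1]
    - [0, 20, 0, 0, 0, 0, -1]
    - [0, 12, 0, 0, 0, 0, -1]

```text
clock: 40.7
tcp_pos: [0.5771, 0.034, 0.0481]
orientation: [-0.0, 0.699, 0.716, -0.002]
wrist_force: [-9.8, -2.8, 11.5]
finger_gap: 0.0119
grip_force: 60.7
```

Emit:
step_arm:
  deltas:
    - [0, 8, 0, 0, 0, 0, -1]
    - [0, 4, 0, 0, 0, 0, -1]
    - [0, 2, 0, 0, 0, 0, -1]
    - [0, 0, 0, 0, 0, 0, -1]

```text
clock: 41.1
tcp_pos: [0.5769, 0.0476, 0.0481]
orientation: [-0.001, 0.698, 0.716, -0.001]
wrist_force: [-11.4, -0.7, 13.2]
finger_gap: 0.0116
grip_force: 60.8
```

Emit:
step_arm:
  deltas:
    - [0, 0, 0, 0, 0, 0, -0.2]
    - [0, 0, 0, 0, 0, 0, -0.2]
    - [0, 0, 0, 0, 0, 0, -0.2]
    - [0, 0, 20, 0, 0, 0, -0.2]
    - [0, 0, 45, 0, 0, 0, 0]

```text
clock: 41.6
tcp_pos: [0.5763, 0.0476, 0.1083]
orientation: [-0.003, 0.699, 0.716, -0.003]
wrist_force: [0.8, 0.1, -0.2]
finger_gap: 0.0425
grip_force: 0.0
```

Emit:
step_arm:
  deltas:
    - [0, 0, 45, 0, 0, 8.5, 1]
    - [-15, -20, 40, 0, 0, 8.5, 1]
    - [-25, -40, 15, 0, 0, 8.5, 1]
    - [-20, -40, 0, 0, 0, 8.5, 1]
    - [0, 0, 0, 0, 0, 8.5, 1]

```text
clock: 42.1
tcp_pos: [0.52, -0.0531, 0.2123]
orientation: [0.001, 0.396, 0.918, -0.001]
wrist_force: [0.5, 0.6, 0.6]
finger_gap: 0.0855
grip_force: 0.0
```

Emit:
step_arm:
  deltas:
    - [0, 0, 0, 0, 0, 8.5, 1]
    - [0, 0, 0, 0, 0, 8.5, 1]
    - [0, 0, 0, 0, 0, 8.5, 1]
    - [0, 0, 0, 0, 0, 8.5, 1]
    - [0, 0, 0, 0, 0, 8.5, 1]

```text
clock: 42.6
tcp_pos: [0.5213, -0.0497, 0.2111]
orientation: [0.0, 0.034, 0.999, -0.0]
wrist_force: [0.1, -0.8, -0.8]
finger_gap: 0.0854
grip_force: 0.0
```

Emit:
step_arm:
  deltas:
    - [0, 0, 0, 0, 0, 3.5, 1]
    - [0, 0, 0, 0, 0, 0, 1]

```text
clock: 42.8
tcp_pos: [0.5213, -0.0496, 0.2111]
orientation: [0.0, 0.007, 1.0, -0.0]
wrist_force: [0.3, -0.1, -0.0]
finger_gap: 0.0856
grip_force: 0.0
```

```bash
python3 look.py w8 .09 .115; python3 - <<'E'
from h import *
s=snap('scene');c=s['image'][110:330,90:350,::-1];cv2.imwrite('pics/s8.png',np.hstack([cv2.resize(c,(440,372),interpolation=2),cv2.resize(cv2.imread('pics/w8.png'),(360,372))]))
E
```

```text
{'clock': 42.85, 'tcp_pos': [0.5212, -0.0495, 0.211], 'orientation': [0.0002, 0.0075, 1.0, -0.0], 'joint_pos': [-0.2482, 0.2204, -0.1277, 1.2224, 0.0, -0.2331], 'finger_gap': 0.0855}
[ 169  144   64   61 3014] px 201 174 xyz [ 0.507  -0.0966  0.1029] diam [0.05 0.05]
[ 185  290   54   48 2022] px 212 314 xyz [ 0.6433 -0.096   0.1028] diam [0.051 0.05 ]
```

View pics/s8.png

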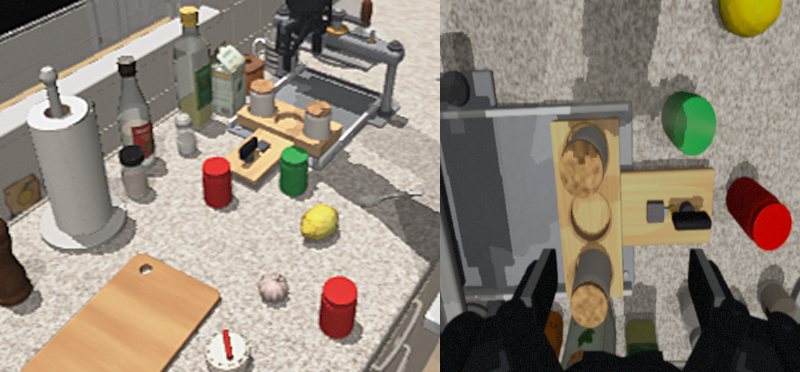

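The left view shows both jars in the drawn tray at (262,100) and (317,118). Both cork tops now read 102.8 mm (102 is expected when fully home), and the board is free. Pick the seat 0 jar first.

Emit:
step_arm:
  deltas:
    - [-7, -23, 0, 0, 0, 0, 1]
    - [-6, -22, -20, 0, 0, 0, 1]
    - [0, 0, -45, 0, 0, 0, 1]
    - [0, 0, -45, 0, 0, 0, 1]
    - [0, 0, -25, 0, 0, 0, 1]
  newtons: 42

```text
clock: 43.4
tcp_pos: [0.506, -0.0941, 0.0729]
orientation: [-0.002, 0.008, 1.0, 0.001]
wrist_force: [-1.3, -0.0, 0.1]
finger_gap: 0.0856
grip_force: 0.0
```

Emit:
step_arm:
  deltas:
    - [0, 0, -15, 0, 0, 0, 1]
    - [0, 0, -10, 0, 0, 0, 1]
    - [0, 0, 0, 0, 0, 0, 1]
    - [0, 0, 0, 0, 0, 0, -1]
    - [0, 0, 0, 0, 0, 0, -1]

```text
clock: 43.9
tcp_pos: [0.509, -0.0947, 0.0522]
orientation: [0.001, 0.007, 1.0, -0.0]
wrist_force: [1.3, 0.1, 1.8]
finger_gap: 0.0591
grip_force: 0.7
```

Emit:
step_arm:
  deltas:
    - [0, 0, 0, 0, 0, 0, -1]
    - [0, 0, 0, 0, 0, 0, -1]
    - [0, 0, 0, 0, 0, 0, -1]
    - [0, 0, 4, 0, 0, 0, -1]
    - [0, 0, 10, 0, 0, 0, -1]

```text
clock: 44.4
tcp_pos: [0.5082, -0.096, 0.0648]
orientation: [0.0, 0.007, 1.0, -0.002]
wrist_force: [1.4, -5.8, -5.9]
finger_gap: 0.0532
grip_force: 45.4
```

Emit:
step_arm:
  deltas:
    - [0, 0, 15, 0, 0, 0, -1]
    - [0, 0, 30, 0, 0, 0, -1]
    - [0, 0, 45, 0, 0, 0, -1]
    - [0, 15, 45, 0, 0, 0, -1]
    - [-5, 40, 0, 0, 0, 0, -1]

```text
clock: 44.9
tcp_pos: [0.5076, -0.0415, 0.2068]
orientation: [0.006, 0.009, 1.0, -0.001]
wrist_force: [1.2, 1.4, -1.7]
finger_gap: 0.053
grip_force: 46.3
```

Emit:
step_arm:
  deltas:
    - [-15, 46, 0, 0, 0, 0, -1]
    - [-15, 46, 0, 0, 0, 0, -1]
    - [-10, 46, 0, 0, 0, 0, -1]
    - [-5, 46, 0, 0, 0, 0, -1]
    - [0, 46, 0, 0, 0, 0, -1]

```text
clock: 45.4
tcp_pos: [0.4564, 0.1926, 0.2005]
orientation: [-0.0, 0.007, 1.0, 0.0]
wrist_force: [1.7, -1.0, -3.1]
finger_gap: 0.0533
grip_force: 46.2
```

Emit:
step_arm:
  deltas:
    - [0, 46, 0, 0, 0, 0, -1]
    - [0, 46, 0, 0, 0, 0, -1]
    - [5, 46, 0, 0, 0, 0, -1]
    - [5, 46, 0, 0, 0, 0, -1]
    - [5, 46, 0, 0, 0, 0, -1]

```text
clock: 45.9
tcp_pos: [0.4722, 0.4228, 0.2001]
orientation: [-0.0, 0.007, 1.0, 0.0]
wrist_force: [1.5, -0.5, -1.5]
finger_gap: 0.053
grip_force: 46.2
```

Emit:
step_arm:
  deltas:
    - [5, 40, 0, 0, 0, 0, -1]
    - [2, 30, 0, 0, 0, 0, -1]
    - [0, 10, 0, 0, 0, 0, -1]
    - [0, 0, 0, 0, 0, 0, -1]

```text
clock: 46.3
tcp_pos: [0.479, 0.5018, 0.1991]
orientation: [-0.001, 0.006, 1.0, -0.0]
wrist_force: [-0.2, -0.1, -2.5]
finger_gap: 0.0531
grip_force: 46.3
```

Emit:
step_arm:
  deltas:
    - [0, 0, -40, 0, 0, 0, -1]
    - [0, 0, -45, 0, 0, 0, -1]
    - [0, 0, -40, 0, 0, 0, -1]
    - [0, 0, -18, 0, 0, 0, -1]
    - [0, 0, -8, 0, 0, 0, -1]

```text
clock: 46.8
tcp_pos: [0.4784, 0.4976, 0.0464]
orientation: [-0.002, 0.008, 1.0, -0.002]
wrist_force: [0.2, -0.7, -1.6]
finger_gap: 0.053
grip_force: 46.2
```

Emit:
step_arm:
  deltas:
    - [0, 0, -3, 0, 0, 0, -1]
    - [0, 0, -2, 0, 0, 0, -1]
    - [0, 0, 0, 0, 0, 0, -1]

```text
clock: 47.1
tcp_pos: [0.4809, 0.501, 0.0458]
orientation: [0.001, 0.007, 1.0, 0.001]
wrist_force: [-1.0, 0.2, -1.8]
finger_gap: 0.0529
grip_force: 46.2
```

Emit:
step_arm:
  deltas:
    - [0, 0, -2, 0, 0, 0, -1]
    - [0, 0, -1, 0, 0, 0, -1]
    - [0, 0, 0, 0, 0, 0, -1]

```text
clock: 47.4
tcp_pos: [0.4806, 0.5012, 0.0427]
orientation: [0.001, 0.007, 1.0, 0.001]
wrist_force: [-0.8, -1.1, 5.3]
finger_gap: 0.0532
grip_force: 46.8
```

Emit:
step_arm:
  deltas:
    - [0, 0, -1, 0, 0, 0, -1]
    - [0, 0, 0, 0, 0, 0, -1]

```text
clock: 47.6
tcp_pos: [0.4807, 0.5012, 0.0427]
orientation: [0.001, 0.007, 1.0, 0.001]
wrist_force: [-2.9, -2.6, 10.8]
finger_gap: 0.0532
grip_force: 47.4
```

Emit:
step_arm:
  deltas:
    - [0, 0, 0, 0, 0, 0, 1]
    - [0, 0, 0, 0, 0, 0, 1]
    - [0, 0, 20, 0, 0, 0, 1]
    - [0, 0, 45, 0, 0, 0, 1]
    - [0, 0, 45, 0, 0, 0, 1]

```text
clock: 48.1
tcp_pos: [0.4791, 0.5, 0.1496]
orientation: [-0.001, 0.007, 1.0, -0.001]
wrist_force: [0.2, 0.1, 1.2]
finger_gap: 0.0851
grip_force: 0.0
```

Emit:
step_arm:
  deltas:
    - [0, -20, 40, 0, 0, 0, 1]
    - [0, -46, 10, 0, 0, 0, 1]
    - [0, -46, 0, 0, 0, 0, 1]
    - [0, -46, 0, 0, 0, 0, 1]
    - [0, -46, 0, 0, 0, 0, 1]

```text
clock: 48.6
tcp_pos: [0.4797, 0.2951, 0.2]
orientation: [0.0, 0.006, 1.0, 0.0]
wrist_force: [-0.0, 0.2, 0.8]
finger_gap: 0.0856
grip_force: 0.0
```

Emit:
step_arm:
  deltas:
    - [0, -46, 0, 0, 0, 0, 1]
    - [0, -46, 0, 0, 0, 0, 1]
    - [0, -46, 0, 0, 0, 0, 1]
    - [0, -46, 0, 0, 0, 0, 1]
    - [15, -46, 0, 0, 0, 0, 1]

```text
clock: 49.1
tcp_pos: [0.4934, 0.0652, 0.2002]
orientation: [-0.0, 0.006, 1.0, 0.0]
wrist_force: [1.3, 0.7, -1.2]
finger_gap: 0.0852
grip_force: 0.0
```

Emit:
step_arm:
  deltas:
    - [15, -46, 0, 0, 0, 0, 1]
    - [20, -40, 0, 0, 0, 0, 1]
    - [20, -40, 0, 0, 0, 0, 1]
    - [20, -20, 0, 0, 0, 0, 1]
    - [20, -10, 0, 0, 0, 0, 1]

```text
clock: 49.6
tcp_pos: [0.5907, -0.0921, 0.1997]
orientation: [0.0, 0.008, 1.0, -0.0]
wrist_force: [-0.3, 0.8, -0.0]
finger_gap: 0.0857
grip_force: 0.0
```

Emit:
step_arm:
  deltas:
    - [20, 0, 0, 0, 0, 0, 1]
    - [20, 0, 0, 0, 0, 0, 1]
    - [0, 0, 0, 0, 0, 0, 1]

```text
clock: 49.9
tcp_pos: [0.6318, -0.0898, 0.199]
orientation: [0.0, 0.007, 1.0, 0.0]
wrist_force: [-0.9, 0.5, -0.5]
finger_gap: 0.0853
grip_force: 0.0
```

Emit:
step_arm:
  deltas:
    - [16, -6, -20, 0, 0, 0, 1]
    - [0, 0, -40, 0, 0, 0, 1]
    - [0, 0, -40, 0, 0, 0, 1]
    - [0, 0, -25, 0, 0, 0, 1]
    - [0, 0, -14, 0, 0, 0, 1]

```text
clock: 50.4
tcp_pos: [0.6433, -0.0947, 0.0581]
orientation: [-0.002, 0.007, 1.0, 0.001]
wrist_force: [0.0, 0.3, 0.6]
finger_gap: 0.0856
grip_force: 0.0
```

Emit:
step_arm:
  deltas:
    - [0, 0, -8, 0, 0, 0, 1]
    - [0, 0, 0, 0, 0, 0, 1]
    - [0, 0, 0, 0, 0, 0, -1]
    - [0, 0, 0, 0, 0, 0, -1]
    - [0, 0, 0, 0, 0, 0, -1]

```text
clock: 50.9
tcp_pos: [0.6473, -0.0957, 0.055]
orientation: [0.002, 0.007, 1.0, -0.0]
wrist_force: [-0.4, 0.0, 4.7]
finger_gap: 0.0528
grip_force: 44.3
```

Emit:
step_arm:
  deltas:
    - [0, 0, 0, 0, 0, 0, -1]
    - [0, 0, 0, 0, 0, 0, -1]
    - [0, 0, 4, 0, 0, 0, -1]
    - [0, 0, 10, 0, 0, 0, -1]

```text
clock: 51.3
tcp_pos: [0.6464, -0.0959, 0.0666]
orientation: [0.0, 0.007, 1.0, -0.0]
wrist_force: [2.7, -2.0, -4.2]
finger_gap: 0.0528
grip_force: 45.1
```

Emit:
step_arm:
  deltas:
    - [0, 0, 20, 0, 0, 0, -1]
    - [0, 0, 40, 0, 0, 0, -1]
    - [-10, 0, 45, 0, 0, 0, -1]
    - [-30, 15, 28, 0, 0, 0, -1]
    - [-35, 30, 0, 0, 0, 0, -1]

```text
clock: 51.8
tcp_pos: [0.5733, -0.052, 0.2052]
orientation: [0.004, 0.008, 1.0, -0.001]
wrist_force: [0.6, 0.7, -1.6]
finger_gap: 0.0532
grip_force: 45.9
```

Emit:
step_arm:
  deltas:
    - [-30, 38, 0, 0, 0, 0, -1]
    - [-25, 42, 0, 0, 0, 0, -1]
    - [-10, 46, 0, 0, 0, 0, -1]
    - [-7, 46, 0, 0, 0, 0, -1]
    - [0, 46, 0, 0, 0, 0, -1]

```text
clock: 52.3
tcp_pos: [0.4968, 0.1691, 0.2009]
orientation: [-0.001, 0.007, 1.0, 0.0]
wrist_force: [2.4, -0.4, -1.8]
finger_gap: 0.053
grip_force: 45.9
```

Emit:
step_arm:
  deltas:
    - [0, 46, 0, 0, 0, 0, -1]
    - [0, 46, 0, 0, 0, 0, -1]
    - [0, 46, 0, 0, 0, 0, -1]
    - [0, 40, 0, 0, 0, 0, -1]
    - [0, 25, 0, 0, 0, 0, -1]

```text
clock: 52.8
tcp_pos: [0.4976, 0.3733, 0.2001]
orientation: [-0.001, 0.005, 1.0, 0.0]
wrist_force: [0.1, -0.6, -2.5]
finger_gap: 0.0531
grip_force: 45.9
```

Emit:
step_arm:
  deltas:
    - [0, 10, 0, 0, 0, 0, -1]
    - [0, 0, 0, 0, 0, 0, -1]

```text
clock: 53.0
tcp_pos: [0.4982, 0.3814, 0.1998]
orientation: [-0.001, 0.006, 1.0, -0.0]
wrist_force: [0.4, -0.2, -2.3]
finger_gap: 0.053
grip_force: 45.9
```

Emit:
step_arm:
  deltas:
    - [0, 0, -40, 0, 0, 0, -1]
    - [0, 0, -45, 0, 0, 0, -1]
    - [0, 0, -35, 0, 0, 0, -1]
    - [0, 0, -20, 0, 0, 0, -1]
    - [0, 0, -9, 0, 0, 0, -1]

```text
clock: 53.5
tcp_pos: [0.4974, 0.3778, 0.0486]
orientation: [-0.002, 0.008, 1.0, -0.001]
wrist_force: [-0.4, -0.9, -1.0]
finger_gap: 0.0534
grip_force: 45.9
```

Emit:
step_arm:
  deltas:
    - [0, 0, -2, 0, 0, 0, -1]
    - [0, 0, -1, 0, 0, 0, -1]
    - [0, 0, 0, 0, 0, 0, -1]

```text
clock: 53.8
tcp_pos: [0.5001, 0.3809, 0.0497]
orientation: [0.001, 0.007, 1.0, 0.001]
wrist_force: [-0.1, 0.5, -1.5]
finger_gap: 0.053
grip_force: 45.9
```

Emit:
step_arm:
  deltas:
    - [0, 0, -1, 0, 0, 0, -1]
    - [0, 0, 0, 0, 0, 0, -1]

```text
clock: 54.0
tcp_pos: [0.4994, 0.3809, 0.0479]
orientation: [0.001, 0.007, 1.0, 0.0]
wrist_force: [0.0, 0.8, -2.5]
finger_gap: 0.053
grip_force: 45.9
```

Emit:
step_arm:
  deltas:
    - [0, 0, -1, 0, 0, 0, -1]
    - [0, 0, 0, 0, 0, 0, -1]

```text
clock: 54.2
tcp_pos: [0.4989, 0.3807, 0.0461]
orientation: [0.0, 0.007, 1.0, 0.0]
wrist_force: [-0.7, -0.6, -1.3]
finger_gap: 0.053
grip_force: 45.9
```

Emit:
step_arm:
  deltas:
    - [0, 0, -1.5, 0, 0, 0, -1]
    - [0, 0, 0, 0, 0, 0, -1]

```text
clock: 54.4
tcp_pos: [0.499, 0.3808, 0.0451]
orientation: [0.0, 0.007, 1.0, 0.0]
wrist_force: [-0.4, -0.4, 1.8]
finger_gap: 0.053
grip_force: 46.2
```

Contact with the board. Release, rise, back off and inspect.

Emit:
step_arm:
  deltas:
    - [0, 0, -0.5, 0, 0, 0, -1]
    - [0, 0, 0, 0, 0, 0, 1]
    - [0, 0, 0, 0, 0, 0, 1]
    - [0, 0, 20, 0, 0, 0, 1]
    - [0, 0, 45, 0, 0, 0, 1]

```text
clock: 54.9
tcp_pos: [0.4962, 0.3789, 0.1052]
orientation: [-0.004, 0.007, 1.0, -0.002]
wrist_force: [0.5, -0.3, 1.3]
finger_gap: 0.0858
grip_force: 0.0
```

Emit:
step_arm:
  deltas:
    - [0, 0, 45, 0, 0, 0, 1]
    - [0, 0, 45, 0, 0, 0, 1]
    - [0, -40, 25, 0, 0, 0, 1]
    - [0, -45, 0, 0, 0, 0, 1]
    - [0, -45, 0, 0, 0, 0, 1]

```text
clock: 55.4
tcp_pos: [0.4996, 0.2499, 0.2253]
orientation: [0.002, 0.006, 1.0, 0.0]
wrist_force: [0.5, -0.5, 0.9]
finger_gap: 0.0854
grip_force: 0.0
```

Emit:
step_arm:
  deltas:
    - [0, -45, 0, 0, 0, 0, 1]
    - [0, -45, 0, 0, 0, 0, 1]
    - [0, -30, 0, 0, 0, 0, 1]
    - [0, 0, 0, 0, 0, 0, 1]
    - [0, 0, 0, 0, 0, 0, 1]

```text
clock: 55.9
tcp_pos: [0.4992, 0.1301, 0.2241]
orientation: [0.0, 0.008, 1.0, 0.0]
wrist_force: [-1.1, -0.2, -0.0]
finger_gap: 0.0851
grip_force: 0.0
```

```bash
python3 - <<'E'
from h import *
a=snap('scene');cv2.imwrite('pics/s9.png',cv2.resize(a['image'][:,:,::-1],(800,600),interpolation=2))
b=snap('side')
for c in(a,b):
    W=cloud(c);H=cv2.cvtColor(c['image'],cv2.COLOR_RGB2HSV)
    m=((H[...,0]<22)&(H[...,1]>70)&(W[...,2]>.083)&(W[...,2]<.1)&(abs(W[...,0]-.49)<.12)&(abs(W[...,1]-.45)<.15)).astype(np.uint8)
    n,l,st,_=cv2.connectedComponentsWithStats(m)
    for i in range(1,n):
        if st[i,4]>20:
            P=W[l==i];print(st[i],np.round((P.min(0)+P.max(0))/2,4),np.round(np.median(P,0),4))
print(get_state()['clock'])
E
```

```text
[170 259  21  17 269] [0.4986 0.381  0.0897] [0.4961 0.3818 0.091 ]
[137 295  23  20 360] [0.4805 0.5015 0.0892] [0.4786 0.5029 0.0911]
[207 249  16  10 131] [0.4956 0.3839 0.0896] [0.4938 0.3856 0.0906]
[191 272  19  14 210] [0.4804 0.5019 0.0892] [0.479  0.5043 0.0909]
56.0
```

View pics/s9.png

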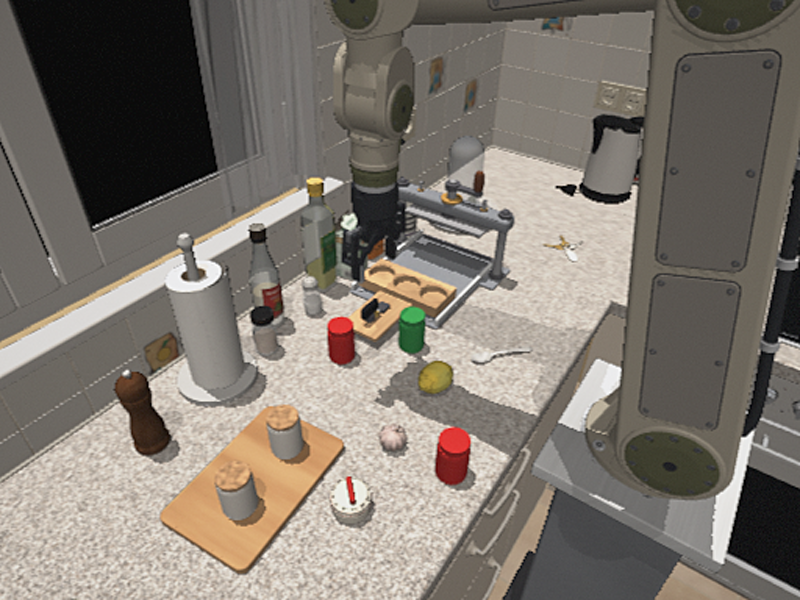

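Both jars stand upright on the board at (284,432) and (236,490), with tops near 91 mm, which fits 14 + 78 with the lids home. The bystanders are where they were and the robot is touching nothing, so I hand in.

```bash
python3 -c "
from workcell import *
print(hand_in())"
```

```text
the job is handed in; nothing more can be done
None
```

The job is handed in: I pressed both jars (only two were there) and stood them upright on the cutting board; their tops measured within about 1 mm of lids fully home, and the other things look unmoved in the last picture.

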